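Set out a layer of converter modules on a slab with a flip stop

TASK

Load the burn-in slab with the repaired converter modules: flip the stop on its fence fully down, set one module flush against the fence with its end butted on the stop (on the scribed outline that lies to the left of the stop as seen looking at the fence) and let go of it, then flip the stop up again, folded right back behind the fence. Set the remaining modules out, heat sinks up, in the scribed interlocking pattern: one more lengthwise along the fence, so that both fence outlines are filled, and every other module crosswise in one of the outlines of the front row. Some modules may be missing, a knocked module must be put right again, and leave the roll of tape, the screw dish and the white jar where they are.

Things in the scene. Friction and masses are not known exactly. Their poses are not given: they have to be found in the camera images.
- slab: fixed grey loading slab on the bench, 180 x 200 x 8 mm (x from -80 to +100 mm, y from -100 to +100 mm of the origin, which is at its underside); x level, square to the fence and towards it (away from the robot), y along the fence (left when facing it). Aluminium fence along the far edge, 20 mm thick, top 32 mm above the bench, front face at x = +80 mm. Five 80 x 50 mm outlines are scribed on top (4 or 5 mm apart, 8 mm between the rows)
- flip_stop (a joint): angle of the flip stop, rad: 0 = fully down (steel leaf level, reaching from the fence over the slab), 2.5 = folded fully back behind the fence. It starts between 2.1 and 2.5. Stiff hinge (0.06 N m): it stays where it is left. Leaf 16 mm wide, 12 mm thick; a toe below it hangs to 14 mm above the bench when down; its left (+y) face gauges the module's end
- stop_handle (a point): middle of the free part of the stop's handle: round rod 12 mm thick, parallel to the hinge axis, its free 42 mm sticking out to the right (slab -y) from the leaf's tip. Can be pinched from above across the rod and turns in the grip; 42 mm above the bench when the stop is down, about 85 mm when folded fully back
- stop_hinge (a point): point on the stop's hinge axis, which lies above the fence, parallel to it, 42 mm above the bench; level along the axis with stop_handle, which goes round it on a circle of 72 mm radius: at angle q the handle lies -72 mm * cos q in slab x and +72 mm * sin q in z from here. The leaf lies 31 mm to the left of here, in a pair of ears 31 mm wide overall, 50 mm high
- slot_a1 (a point): centre of a scribed outline on the slab's top surface (8 mm above the bench), lengthwise along the fence, left of the stop: place of the first, gauged module. A module touching the fence and the stop is exactly here; its axes are those of the slab
- slot_a2 (a point): centre of a scribed outline on the slab's top surface (8 mm above the bench), lengthwise along the fence, right of slot_a1, where the stop lies while it is down; its axes are those of the slab
- slot_b1 (a point): centre of a scribed outline on the slab's top surface (8 mm above the bench), crosswise (module length square to the fence), front row, left; its axes are those of the slab
- slot_b2 (a point): centre of a scribed outline on the slab's top surface (8 mm above the bench), crosswise, front row, middle; its axes are those of the slab
- slot_b3 (a point): centre of a scribed outline on the slab's top surface (8 mm above the bench), crosswise, front row, right; its axes are those of the slab
- module1: converter module, one of five alike (some may be absent): grey case 80 x 50 x 30 mm with a finned aluminium heat sink 50 x 20 x 22 mm central on top, fins along the case's length (total height 52 mm); 0.15 to 0.3 kg. Origin: centre of underside; x along the 80 mm length, z up. Lift it by the heat sink, across its 20 mm width. Either end may point either way
- module2: converter module, one of five alike (some may be absent): grey case 80 x 50 x 30 mm with a finned aluminium heat sink 50 x 20 x 22 mm central on top, fins along the case's length (total height 52 mm); 0.15 to 0.3 kg. Origin: centre of underside; x along the 80 mm length, z up. Lift it by the heat sink, across its 20 mm width. Either end may point either way
- module3: converter module, one of five alike (some may be absent): grey case 80 x 50 x 30 mm with a finned aluminium heat sink 50 x 20 x 22 mm central on top, fins along the case's length (total height 52 mm); 0.15 to 0.3 kg. Origin: centre of underside; x along the 80 mm length, z up. Lift it by the heat sink, across its 20 mm width. Either end may point either way
- module4: converter module, one of five alike (some may be absent): grey case 80 x 50 x 30 mm with a finned aluminium heat sink 50 x 20 x 22 mm central on top, fins along the case's length (total height 52 mm); 0.15 to 0.3 kg. Origin: centre of underside; x along the 80 mm length, z up. Lift it by the heat sink, across its 20 mm width. Either end may point either way
- module5: converter module, one of five alike (some may be absent): grey case 80 x 50 x 30 mm with a finned aluminium heat sink 50 x 20 x 22 mm central on top, fins along the case's length (total height 52 mm); 0.15 to 0.3 kg. Origin: centre of underside; x along the 80 mm length, z up. Lift it by the heat sink, across its 20 mm width. Either end may point either way
- kapton_roll: bystander: amber roll of tape lying flat, 60 mm across, 12 mm high; origin centre of underside
- screw_dish: bystander: white screw dish, 66 mm across, 14 mm high; origin centre of underside
- white_jar: bystander: white screw jar, 70 mm across, 66 mm high; origin centre of underside
Mind the look-alikes: they are no part of the job. Leave any orange look-alike of the module4 alone.

How it is judged:
By the outcome, as a careful person would: the job done as asked, in the order asked, and still so for the second after the job is handed in, with the robot touching nothing.
Of module1, module2, module3, module4, module5 only 3 to 5 are there at a start; the rules pass over those that are not, and their reading is None.
At some moment in a run one of module1, module2, module3, module4, module5 may be knocked a few centimetres aside while the robot is not near it.
It also fails if it takes over 210 s, if anything falls off the work surface, if the arm or the gripper's body presses on something with over 40 N, if the wrist force passes 120 N, or if a joint passes its speed limit or range.

ROBOT

A 6-joint arm with a two-finger parallel gripper is mounted at the origin on a cart in front of the work surface, level with it; the furniture and walls round the work are solid. World frame = base frame: x ahead of the robot, y to its left, z up, the work surface at z = 0. Lengths are in mm, angles in degrees, forces in N, time in s.
With the tool pointing down it reaches from about 375 to 975 mm from the base axis. Payload 3.8 kg.
Tool frame: the origin (TCP) lies at the very end of the fingers, on their centre line; the grasp point (between the pads) lies 19 mm behind it; z points along the fingers, y is the line along which they close (so a half turn about z gives the same grasp; the last joint's range is limited). The gripper opens to 88 mm and grips with 3 to 60 N. Pads are 18 mm wide; open, the fingers measure 123 mm over their backs; the gripper's body (75 mm by 187 mm) begins 45 mm behind the grasp point.
Start: joints at [73.86, 15.12, 91.902, -0, 72.978, -2.114], TCP at [163.593, 654.871, 238.706] pointing down, gripper open.
Joint ranges: [-150.88, 150.88], [-54.13, 125.18], [17.81, 147.31], [-75.09, 255.09], [0, 152.58], [-146.25, 146.25]. Speed limits (degrees/s): [147.25, 147.25, 180, 180, 180, 180].

INTERFACE

Orientations are given as [roll, pitch, yaw] about the fixed x, y, z axes, in that order (R = Rz(yaw) Ry(pitch) Rx(roll)).
In Python, from rig import r, vision, nets gives the robot as it stands.
- The arm moves only by the tool drive_tool, never from a script. Its argument "series" is a list of rows, each a list of 3 entries, a list of its own where there are three numbers: the turn, a rotation vector about the tool's x, y, z in rad, then the shift along the tool's x, y, z in mm, then the gripper command: -1 is shut, 1 is fully open, values between are in proportion. In form: [[[ax, ay, az], [x, y, z], claw], ...]. A call has 1 to 5 rows; each row shifts and turns the commanded pose from where the row before left it, along the tool's axes as they then stand; what a row does not reach is not made up. A row lasts 1/12 s, in which the tool goes at most 41.7 mm and 7.16 degrees, less where a joint would pass 70% of its speed; a pose out of reach is approached as far as the arm can. A call with a gripper value outside its range is refused whole. The fingers move at their own pace and stop on an object; the grip force is fixed at half the most. Time passes only in rows, so rows that do not move let the fingers close. It gives the time, the measured TCP pose, the force, the opening and the grip force at its end, in the units of the state.
- r.sense(): the state, without advancing time (a new reading comes with each control period).
- vision.read_camera(name): name is "scene" or "top"; returns a dict with "color" (384x512x3 uint8, red, green, blue), "range_z" (384x512 float32, mm along the optical axis (not along the pixel's ray), 0 where there is no reading), "camera_matrix" (3x3 intrinsics, pixels), "rvec" (rotation vector, rad) and "tvec" (3), from world to camera coordinates, as OpenCV has them. Camera axes: x right, y down, z forward; pixel columns grow to the right and rows downward; lengths in mm; the calibration is good to about 2 mm. A picture is of the moment at which its call begins.
- r.hand_in(): hands the job in; it is judged then, once.
Trained networks look in a picture, given as the dict that the camera call returned (one of the last four; its "shot" number tells which), for a name from the list of things; names that differ only in an ending like _2 or _b are one class to them, and where a whole thing is asked for, a point or a joint stands for the part that bears it (a point fixed in the world has none). Each returns a list of dicts, best first, with "p" (0 to 1); they miss things now and then, are a little off and sometimes report something else, mostly with a low value. They report only what shows in the picture. A call takes as long as a camera call. They do not tell look-alikes from the thing itself.
- nets.cut_out(target, picture): "pixels" (384x512 bool, what is visible of it) and "extent" ([left, top, width, height] in pixels, round what is visible of it).
The state is a dict: "clock": time; "qpos": joint angles; "joint_velocities": joint speeds; "tau": joint torques, N m; "position": TCP position; "ee_rot": TCP orientation; "ft_force": force on the tool from outside, world axes, zero at the start; "wrist_torque": the same for the moment, N m; "width": finger opening in mm; "finger_force": force on a finger pad.
Only numpy, scipy, OpenCV 4.12 (cv2) and the standard library are available. Lean on these libraries where they do the work, as an engineer would, in place of code of your own. Each camera call takes 0.05 s, during which the arm holds its last target. There are 200 camera calls.

## Working session

There is one attempt and no reset: what is moved stays moved. The work goes in short steps, Python scripts to look and compute and a tool call to move; the robot and the scene stay as the last step left them, time stands still between calls to the robot, and variables do not carry over. Pictures are saved under pics/ and viewed, at most 14 in all, crops included, and the job is handed in when it is done.

Besides the shell and the picture viewer there is one more tool, called after ">>>" as name(argument=value, ...) on one line, values as JSON. drive_tool: Moves the arm, as the interface text tells. Its arguments: {"type":"object","properties":{"series":{"type":"array"}},"required":["series"]}

```bash
ls; mkdir -p pics
cat > h.py <<'E'
import numpy as np, cv2
from rig import r, vision, nets
def shot(n): return vision.read_camera(n)
def save(p,f,crop=None,s=1):
    c=p["color"][...,::-1]
    if crop: x,y,w,h=crop; c=c[y:y+h,x:x+w]
    cv2.imwrite("pics/"+f,cv2.resize(c,None,fx=s,fy=s,interpolation=cv2.INTER_CUBIC))
def cloud(p):
    K=np.array(p["camera_matrix"]);R=cv2.Rodrigues(np.array(p["rvec"],float))[0];t=np.array(p["tvec"],float).ravel()
    z=p["range_z"].astype(float);v,u=np.mgrid[:384,:512]
    c=np.stack([(u-K[0,2])/K[0,0]*z,(v-K[1,2])/K[1,1]*z,z],-1)
    w=(c-t)@R; w[z==0]=np.nan
    return w
def proj(p,X):
    return cv2.projectPoints(np.array(X,float).reshape(-1,3),np.array(p["rvec"],float),np.array(p["tvec"],float),np.array(p["camera_matrix"]),None)[0].reshape(-1,2)
E
python3 - <<'E'
from h import *
print(r.sense())
a=shot("scene");b=shot("top");save(a,"s0.png",s=1.5);save(b,"t0.png",s=1.5)
for n,p in(("scene",a),("top",b)):
    w=cloud(p)
    for t in["module1","flip_stop","slab","kapton_roll","screw_dish","white_jar"]:
        for d in nets.cut_out(t,p):
            m=d["pixels"]; q=w[m]; q=q[~np.isnan(q[:,0])]
            print(n,t,round(d["p"],2),d["extent"],np.median(q,0).round() if len(q) else None, np.percentile(q[:,2],[5,95]).round() if len(q) else None)
E
```

```text
pics
{'clock': 0.0, 'qpos': array([ 7.38604926e+01,  1.51684543e+01,  9.19795652e+01, -4.65742071e-04,
        7.29784695e+01, -2.11464361e+00]), 'joint_velocities': array([-0.0340914 , -0.00383375, -0.00705857,  0.04808507, -0.01765984,
       -0.02439615]), 'tau': array([-3.98927623e-04, -5.02081347e+01, -3.56887794e+01,  7.27268471e-02,
        2.91686092e-02, -1.79362169e-04]), 'position': array([163.39462003, 654.19861398, 237.41221667]), 'ee_rot': array([-1.79873581e+02, -4.22259655e-03,  1.65975268e+02]), 'ft_force': array([ 0.288312  , -1.05323953,  0.33387315]), 'wrist_torque': array([ 0.00113195, -0.04564868, -0.04611524]), 'finger_force': 0.0, 'width': 88.18437685742475}
scene module1 0.9 [133.0, 227.6, 42.3, 39.1] [670. 514.  31.] [ 8. 53.]
scene module1 0.68 [224.8, 144.5, 39.4, 31.1] [666. 204.  31.] [ 8. 53.]
scene module1 0.6 [292.8, 137.1, 22.6, 30.2] [548.  95.  31.] [11. 53.]
scene flip_stop 0.56 [235.7, 219.9, 37.5, 28.0] [482. 397.  97.] [ 51. 105.]
scene slab 0.95 [236.7, 188.7, 123.9, 100.6] [436. 308.   9.] [ 7. 85.]
scene kapton_roll 0.7 [182.4, 192.1, 27.0, 
[... 356 characters left out ...]
181.4, 32.4, 28.5] [577. 173.  31.] [19. 53.]
top module1 0.81 [316.8, 188.0, 30.3, 33.3] [551.  81.  32.] [25. 54.]
top module1 0.76 [153.4, 149.8, 31.3, 25.4] [673. 502.  32.] [17. 53.]
top flip_stop 0.55 [200.0, 207.8, 29.8, 31.2] [484. 398.  99.] [ 53. 106.]
top slab 0.8 [202.5, 205.7, 88.1, 89.4] [442. 302.   9.] [ 5. 44.]
top kapton_roll 0.55 [255.1, 121.2, 19.4, 27.0] [753. 250.   5.] [ 1. 15.]
top screw_dish 0.69 [251.8, 124.0, 20.9, 22.9] [753. 250.   5.] [ 1. 15.]
top screw_dish 0.17 [274.1, 143.2, 27.6, 38.0] [668. 193.  32.] [18. 54.]
top white_jar 0.95 [153.6, 247.7, 27.2, 25.1] [417. 508.  66.] [33. 70.]
top white_jar 0.31 [197.8, 207.4, 24.2, 30.4] [484. 400. 100.] [ 85. 106.]
```

View pics/s0.png

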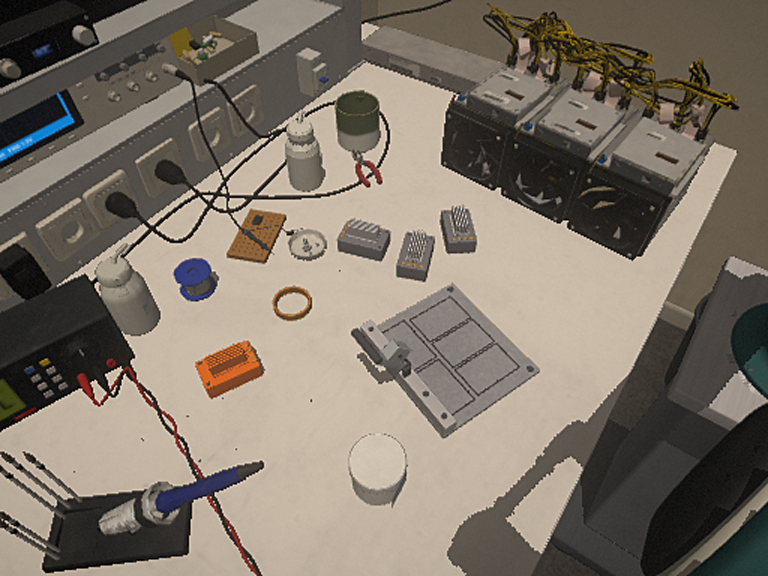

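View pics/t0.png

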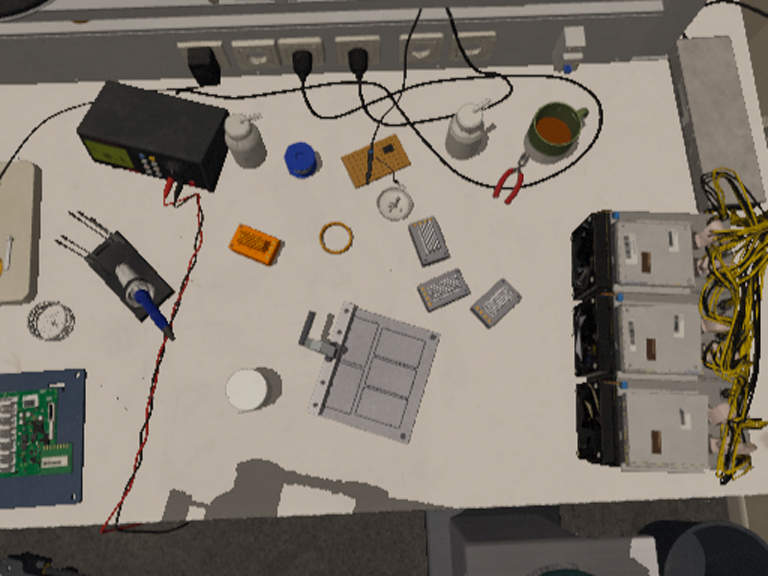

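The top view (1.5x) shows three grey modules at about (430,240), (444,290) and (497,303). The orange look-alike at (255,244) is to be left alone. The slab is at about (375,372), with its fence on the image left and the stop folded back, its handle near (308,330).

```bash
cat >> h.py <<'E'
def rect(pts):
    (c,s,a)=cv2.minAreaRect(pts.astype(np.float32)[:,:2]); 
    if s[0]<s[1]: s=s[::-1]; a+=90
    return np.array(c).round(1),np.array(s).round(1),round(a%180,1)
def clean(pts,k=3):
    from scipy.spatial import cKDTree
    d=cKDTree(pts[:,:2]).query(pts[:,:2],k=6)[0][:,-1]
    return pts[d<k*np.median(d)]
def modules():
    """all raised module-like: list per camera of case rect & sink rect"""
    for n in("top","scene"):
        p=shot(n);w=cloud(p)
        for d in nets.cut_out("module1",p):
            m=d["pixels"].astype(np.uint8); m=cv2.dilate(m,np.ones((5,5)))>0
            q=w[m];q=q[~np.isnan(q[:,0])]
            a=q[(q[:,2]>24)&(q[:,2]<60)];b=q[(q[:,2]>46)&(q[:,2]<60)]
            if len(a)<20 or len(b)<10: continue
            print(n,round(d["p"],2),np.median(p["color"][d["pixels"]],0),"case",*rect(clean(a)),"sink",*rect(clean(b)),"mean",b.mean(0).round(1))
E
python3 - <<'E'
from h import *
modules()
P=[]
for n in("top","scene"):
    p=shot(n);w=cloud(p)
    d=nets.cut_out("slab",p)[0]
    m=cv2.dilate(d["pixels"].astype(np.uint8),np.ones((7,7)))>0
    q=w[m];q=q[~np.isnan(q[:,0])]
    S=q[(q[:,2]>4.5)&(q[:,2]<36)];F=q[(q[:,2]>29)&(q[:,2]<35)]
    S=clean(S);F=clean(F)
    print(n,len(S),rect(S),"fence",rect(F),np.median(F[:,2]),np.median(S[:,2]))
    d=nets.cut_out("flip_stop",p)[0]
    m=cv2.dilate(d["pixels"].astype(np.uint8),np.ones((5,5)))>0
    q=w[m];q=q[~np.isnan(q[:,0])]; H=q[q[:,2]>55]
    np.save(n+"H.npy",H); print("stop pts",len(H)); print(H[np.argsort(-H[:,0])][::6].round().astype(int).tolist())
E
```

```text
Traceback (most recent call last):
  File "h.py", line 33, in modules
    print(n,round(d["p"],2),np.median(p["color"][d["pixels"]],0),"case",*rect(clean(a)),"sink",*rect(clean(b)),"mean",b.mean(0).round(1))
                                                                         ~~~~^^^^^^^^^^
  File "h.py", line 17, in rect
    (c,s,a)=cv2.minAreaRect(pts.astype(np.float32)[:,:2]);
            ~~~~~~~~~~~~~~~^^^^^^^^^^^^^^^^^^^^^^^^^^^^^^
cv2.error: OpenCV(4.12.0) /io/opencv/modules/imgproc/src/convhull.cpp:143: error: (-215:Assertion failed) total >= 0 && (depth == CV_32F || depth == CV_32S) in function 'convexHull'
```

```bash
sed -i 's/cv2.minAreaRect(pts.astype(np.float32)\[:,:2\])/cv2.minAreaRect(np.ascontiguousarray(pts[:,:2],np.float32))/' h.py
python3 - <<'E'
from h import *
modules()
P=[]
for n in("top","scene"):
    p=shot(n);w=cloud(p)
    d=nets.cut_out("slab",p)[0]
    m=cv2.dilate(d["pixels"].astype(np.uint8),np.ones((7,7)))>0
    q=w[m];q=q[~np.isnan(q[:,0])]
    S=q[(q[:,2]>4.5)&(q[:,2]<36)];F=q[(q[:,2]>29)&(q[:,2]<35)]
    S=clean(S);F=clean(F)
    print(n,len(S),rect(S),"fence",rect(F),np.median(F[:,2]),np.median(S[:,2]))
    for d in nets.cut_out("flip_stop",p)[:1]:
        m=cv2.dilate(d["pixels"].astype(np.uint8),np.ones((5,5)))>0
        q=w[m];q=q[~np.isnan(q[:,0])]; H=q[q[:,2]>55]
        np.save(n+"H.npy",H); print("stop pts",len(H)); print(H[np.argsort(-H[:,0])][::6].round().astype(int).tolist())
E
```

```text
top 0.97 [115. 109. 107.] case [672.7 191.7] [80.3 50.8] 16.6 sink [672.7 191.8] [50.8 20.3] 17.3 mean [672.6 191.9  51.4]
top 0.75 [118. 112. 109.] case [554.1  78.1] [80.7 50. ] 130.0 sink [553.7  78.4] [50.2 18.2] 131.9 mean [553.4  78.9  52.6]
top 0.73 [169.  90.   0.] case [679.3 506.1] [80.5 50.9] 63.9 sink [679.6 506.1] [49.9 20.6] 64.9 mean [679.1 506.2  51.8]
top 0.57 [118. 112. 109.] case [581.2 171.3] [79.9 50.1] 112.1 sink [581.2 170.9] [49.2 19.9] 111.8 mean [580.8 170.8  51.9]
scene 0.74 [158.  81.  40.] case [680.2 507.6] [79.1 51.3] 65.0 sink [680.5 507.1] [49.4 22.9] 64.6 mean [679.4 507.9  51.7]
scene 0.73 [108. 101.  94.] case [673.  194.2] [80.4 50.7] 18.5 sink [673.9 192.7] [50.2 23.7] 17.6 mean [672.9 193.7  51.8]
scene 0.7 [107. 100.  93.] case [554.7  79.4] [80.7 50.5] 130.3 sink [554.8  79.1] [51.4 20.8] 130.2 mean [554.4  80.7  51.2]
scene 0.68 [112. 106. 101.] case [581.9 173.1] [80.3 50. ] 112.1 sink [582.6 171.6] [53.3 20.2] 112.4 mean [581.4 173.8  51.8]
scene 0.44 [138. 130. 125.] case [470.3 375.7] [201.   26.2] 160.3 sink [468.  376.2] [23.3 14.1] 91.
[... 1607 characters left out ...]
8], [486, 408, 99], [485, 385, 103], [485, 413, 103], [484, 400, 90], [484, 398, 95], [483, 385, 104], [483, 388, 102], [483, 412, 94], [482, 410, 99], [482, 390, 102], [481, 388, 102], [481, 381, 102], [480, 399, 93], [480, 406, 95], [480, 403, 85], [479, 404, 79], [479, 388, 105], [478, 395, 97], [478, 402, 81], [478, 396, 91], [477, 396, 77], [477, 397, 71], [476, 395, 91], [476, 395, 84], [476, 395, 70], [475, 392, 70], [475, 389, 70], [475, 364, 80], [474, 389, 63], [474, 388, 99], [474, 392, 104], [473, 387, 58], [473, 383, 97], [472, 383, 86], [472, 365, 78], [472, 377, 94], [472, 380, 80], [471, 381, 85], [471, 380, 58], [470, 378, 82], [470, 375, 76], [469, 376, 81], [468, 371, 83]]
```

```bash
cat >> h.py <<'E'
def rectify(p,O,yaw,z=8,lo=(-95,-115),hi=(115,115),s=3):
    c,sn=np.cos(yaw),np.sin(yaw)
    # out image: right = slab -y, up = slab +x
    xs=np.arange(hi[0],lo[0],-1/s);ys=np.arange(hi[1],lo[1],-1/s)
    X,Y=np.meshgrid(xs,ys,indexing="ij")
    W=np.stack([O[0]+c*X-sn*Y,O[1]+sn*X+c*Y,0*X+z],-1)
    uv=proj(p,W).reshape(*X.shape,2).astype(np.float32)
    return cv2.remap(p["color"][...,::-1],uv[...,0],uv[...,1],cv2.INTER_CUBIC)
E
python3 - <<'E'
from h import *
ims=[]
for n in("top","scene"):
    p=shot(n);w=cloud(p)
    e=np.radians(70.2);ex=np.array([np.cos(e),np.sin(e)]);ey=np.array([-ex[1],ex[0]])
    C=np.array([443,299])-10*ex
    l=np.stack([(w[...,:2]-C)@ex,(w[...,:2]-C)@ey],-1)
    ok=(abs(l[...,0]-10)<110)&(abs(l[...,1])<120)
    z=w[...,2]
    S=clean(w[ok&(z>4.5)&(z<36)]);F=clean(w[ok&(z>29)&(z<35)])
    print(n,len(S),rect(S),rect(F),np.median(F[:,2]))
    T=w[ok&(z>6)&(z<11)];print("top z",np.median(T[:,2]))
    im=rectify(p,C,e); ims.append(im[:,115:-115] if 0 else im)
    H=np.load(n+"H.npy"); h=np.c_[(H[:,:2]-C)@ex,(H[:,:2]-C)@ey,H[:,2]]
    k=h[h[:,1]<-20]; print("handle x,y range,z",np.percentile(k[:,0],[2,50,98]).round(1),np.percentile(k[:,1],[1,99]).round(1),np.percentile(k[:,2],[2,50,98]).round(1))
    print("C",C)
cv2.imwrite("pics/rect.png",cv2.resize(np.hstack(ims),(800,365)))
E
```

```text
top 5127 (array([439.7, 292.3]), array([216.1, 202.7]), 159.1) (array([468.5, 372.5]), array([199.5,  20.3]), 160.1) 32.47740293039721
top z 8.730572362133316
handle x,y range,z [127.6 132.5 138.9] [-54.7 -20.7] [ 97.2 103.3 107. ]
C [439.6126208  289.59119231]
scene 5974 (array([444.3, 297.1]), array([205. , 181.8]), 160.1) (array([469.2, 373.5]), array([199.8,  20.7]), 160.2) 32.52126344273572
top z 8.739336338036354
handle x,y range,z [128.9 136.  140.1] [-55.3 -20.1] [ 97.9 103.3 105.8]
C [439.6126208  289.59119231]
```

View pics/rect.png

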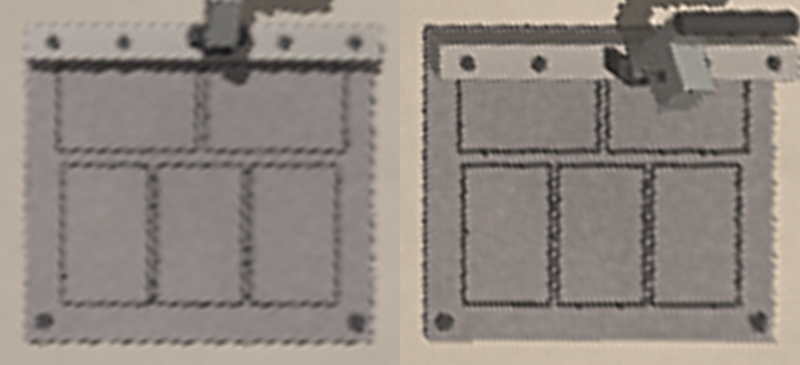

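Rectified views: slab and scribed lines are clear, with fence outlines at y≈+42/-43 and front-row outlines at y≈+54/0/-55. They put the slab origin at about (439.1, 288.2) with yaw 70.1°. The stop is at q≈2.23, handle at slab (134,-37,99). Three grey modules are present; the orange one is not part of the job. Moving to the handle.

>>> drive_tool(series=[[[0, 0, 0.103], [0, 0, 0], 0.14], [[0, 0, 0], [-38, -10.5, 0], 0.14], [[0, 0, 0], [-38, -10.5, 0], 0.14], [[0, 0, 0], [-38, -10.5, 0], 0.14], [[0, 0, 0], [-38, -10.5, 0], 0.14]])

```text
clock: 1.82
position: [293.0, 562.7, 238.8]
ee_rot: [180.0, 0.0, 160.1]
ft_force: [0.2, 1.1, 0.4]
width: 56.9
finger_force: 0.0
```

>>> drive_tool(series=[[[0, 0, 0], [-38, -10.5, 0], 0.14], [[0, 0, 0], [-38, -10.5, 0], 0.14], [[0, 0, 0], [-38, -10.5, 0], 0.14], [[0, 0, 0], [-38, -10.5, 0], 0.14], [[0, 0, 0], [-38, -10.5, 0], 0.14]])

```text
clock: 2.23
position: [454.3, 448.2, 239.0]
ee_rot: [180.0, 0.0, 160.1]
ft_force: [-0.4, 0.9, 0.5]
width: 50.2
finger_force: 0.0
```

```bash
cat >> h.py <<'E'
from scipy.spatial.transform import Rotation as Ro
C=np.array([439.1,288.2]);YAW=70.1
def S2W(x,y):
    a=np.radians(YAW);return C+np.array([np.cos(a)*x-np.sin(a)*y,np.sin(a)*x+np.cos(a)*y])
def plan(xy,z,psi,show=True):
    s=r.sense();R=Ro.from_euler("xyz",s["ee_rot"],degrees=True)
    T=Ro.from_euler("xyz",[180,0,psi],degrees=True)
    d=np.array([*xy,z])-s["position"]
    print("pos",s["position"].round(1),"rot",s["ee_rot"].round(1),"w",round(float(s["width"]),1),"F",s["ft_force"].round(1),"t",round(s["clock"],1))
    a=np.radians(YAW);e=s["position"][:2]-C
    print(" slab",(np.cos(a)*e[0]+np.sin(a)*e[1]).round(1),(-np.sin(a)*e[0]+np.cos(a)*e[1]).round(1))
    print(" turn",(R.inv()*T).as_rotvec().round(3),"then shift",(T.inv().apply(d)).round(1),"or shift first",R.inv().apply(d).round(1),"rows",np.ceil(np.linalg.norm(d)/41.7))
E
python3 -c "
from h import *
plan(S2W(134,-37),80,160.1)"
```

```text
pos [454.3 448.2 239. ] rot [180.    0.  160.1] w 50.2 F [-0.4  0.9  0.5] t 2.2
 slab 155.6 40.1
 turn [ 0.001  0.    -0.   ] then shift [-77.1 -21.6 159. ] or shift first [-77.1 -21.7 159. ] rows 5.0
```

>>> drive_tool(series=[[[0, 0, 0], [-38.5, -11, 0], 0.14], [[0, 0, 0], [-38.5, -10.5, 15], 0.14], [[0, 0, 0], [0, 0, 40], 0.14], [[0, 0, 0], [0, 0, 40], 0.14], [[0, 0, 0], [0, 0, 0], 0.14]])

```text
clock: 2.65
position: [513.2, 399.0, 135.0]
ee_rot: [-179.3, -0.5, 160.0]
ft_force: [-2.0, -1.3, -1.5]
width: 50.0
finger_force: 0.0
```

```bash
python3 -c "
from h import *
plan(S2W(134,-37),80,160.1)
p=shot('scene');u=proj(p,[[519,401,100]])[0].astype(int);save(p,'h1.png',(u[0]-60,u[1]-50,120,100),5)
p=shot('top');w=cloud(p)
"
```

```text
pos [513.2 399.  135. ] rot [-179.3   -0.5  160. ] w 50.0 F [-2.  -1.3 -1.5] t 2.6
 slab 129.4 -31.9
 turn [-0.012 -0.008 -0.002] then shift [-5.1  4.6 55. ] or shift first [-5.5  5.3 54.9] rows 2.0
```

View pics/h1.png

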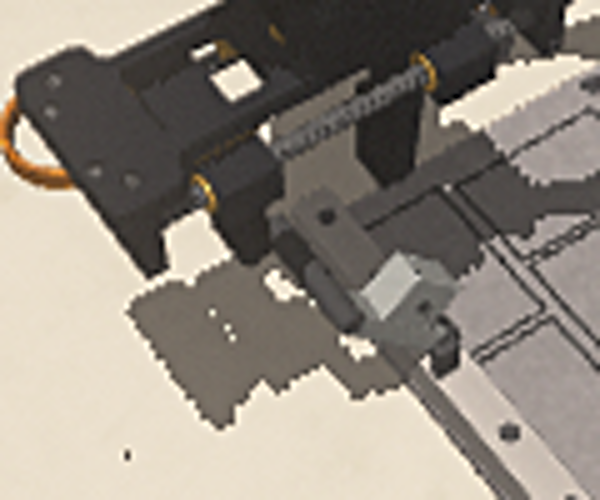

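The crop shows the two fingers straddling the handle rod, at about (310,270), from above. Waiting for it to settle.

>>> drive_tool(series=[[[0, 0, 0], [0, 0, 0], 0.14], [[0, 0, 0], [0, 0, 0], 0.14]])

```text
clock: 2.92
position: [518.6, 405.4, 147.6]
ee_rot: [179.7, 0.2, 160.1]
ft_force: [0.5, -0.1, 0.6]
width: 50.2
finger_force: 0.0
```

```bash
python3 -c "
from h import *
plan(S2W(134,-37),80,160.1)
"
```

```text
pos [518.6 405.4 147.6] rot [179.7   0.2 160.1] w 50.2 F [ 0.5 -0.1  0.6] t 2.9
 slab 137.2 -34.9
 turn [0.004 0.003 0.001] then shift [-2.1 -3.2 67.6] or shift first [-1.9 -3.5 67.6] rows 2.0
```

>>> drive_tool(series=[[[0, 0, 0], [-1.9, -1, 15], 0.14], [[0, 0, 0], [0, 0, 20], 0.14], [[0, 0, 0], [0, 0, 17], 0.14], [[0, 0, 0], [0, 0, 11.7], 0.14], [[0, 0, 0], [0, 0, 0], 0.14]])

```text
clock: 3.33
position: [517.8, 402.0, 79.5]
ee_rot: [-179.9, -0.1, 160.1]
ft_force: [0.3, -0.4, -1.3]
width: 50.3
finger_force: 0.0
```

>>> drive_tool(series=[[[0, 0, 0], [0, 0, 0], -1], [[0, 0, 0], [0, 0, 0], -1], [[0, 0, 0], [0, 0, 0], -1], [[0, 0, 0], [0, 0, 0], -1], [[0, 0, 0], [0, 0, 0], -1]])

```text
clock: 3.75
position: [519.3, 402.3, 81.5]
ee_rot: [179.9, 0.1, 160.1]
ft_force: [-0.6, 0.1, 0.6]
width: 19.2
finger_force: 0.0
```

```bash
python3 -c "
from h import *
plan(S2W(134,-37),80,160.1)
"
```

```text
pos [519.3 402.3  81.5] rot [1.799e+02 1.000e-01 1.601e+02] w 19.2 F [-0.6  0.1  0.6] t 3.8
 slab 134.6 -36.5
 turn [ 0.001  0.001 -0.001] then shift [-0.5 -0.6  1.5] or shift first [-0.5 -0.6  1.5] rows 1.0
```

>>> drive_tool(series=[[[0, 0, 0], [0, 0, 0], -1], [[0, 0, 0], [0, 0, 0], -1], [[0, 0, 0], [0, 0, 0], -1], [[0, 0, 0], [0, 0, 0], -1]])

```text
clock: 4.08
position: [519.1, 402.4, 80.9]
ee_rot: [179.9, 0.0, 160.1]
ft_force: [0.1, 1.1, 2.9]
width: 10.4
finger_force: 30.0
```

>>> drive_tool(series=[[[0, 0, 0], [0, -14, -8.5], -1], [[0, 0, 0], [0, -17.1, -5.4], -1], [[0, 0, 0], [0, -17.9, -1], -1], [[0, 0, 0], [0, -17.6, 3.5], -1], [[0, 0, 0], [0, 0, 0], -1]])

```text
clock: 4.5
position: [496.1, 337.9, 93.5]
ee_rot: [180.0, 0.1, 160.0]
ft_force: [-2.5, -2.6, 10.2]
width: 10.6
finger_force: 30.1
```

>>> drive_tool(series=[[[0, 0, 0], [0, -16.2, 7.7], -1], [[0, 0, 0], [0, -13.8, 11.5], -1], [[0, 0, 0], [0, -10.5, 14.6], -1], [[0, 0, 0], [0, -6.6, 16.7], -1], [[0, 0, 0], [0, 0, 0], -1]])

```text
clock: 4.92
position: [480.3, 294.4, 39.4]
ee_rot: [179.9, 0.1, 160.0]
ft_force: [3.1, 1.3, -1.1]
width: 9.8
finger_force: 29.7
```

>>> drive_tool(series=[[[0, 0, 0], [0, -2.2, 17.8], -1], [[0, 0, 0], [0, 0, 2], -1], [[0, 0, 0], [0, 0, 2], -1], [[0, 0, 0], [0, 0, 0], -1]])

```text
clock: 5.25
position: [479.2, 292.0, 19.1]
ee_rot: [-179.9, 0.0, 160.1]
ft_force: [1.7, -4.9, -0.5]
width: 9.2
finger_force: 29.6
```

```bash
python3 -c "
from h import *
plan(S2W(18,-37),23,160.1)
p=shot('scene');u=proj(p,[[470,300,50]])[0].astype(int);save(p,'h2.png',(u[0]-80,u[1]-60,160,120),5)
"
```

```text
pos [479.2 292.   19.1] rot [-179.9    0.   160.1] w 9.2 F [ 1.7 -4.9 -0.5] t 5.2
 slab 17.2 -36.5
 turn [-0.002  0.    -0.   ] then shift [-0.5  0.8 -3.9] or shift first [-0.5  0.7 -3.9] rows 1.0
```

View pics/h2.png

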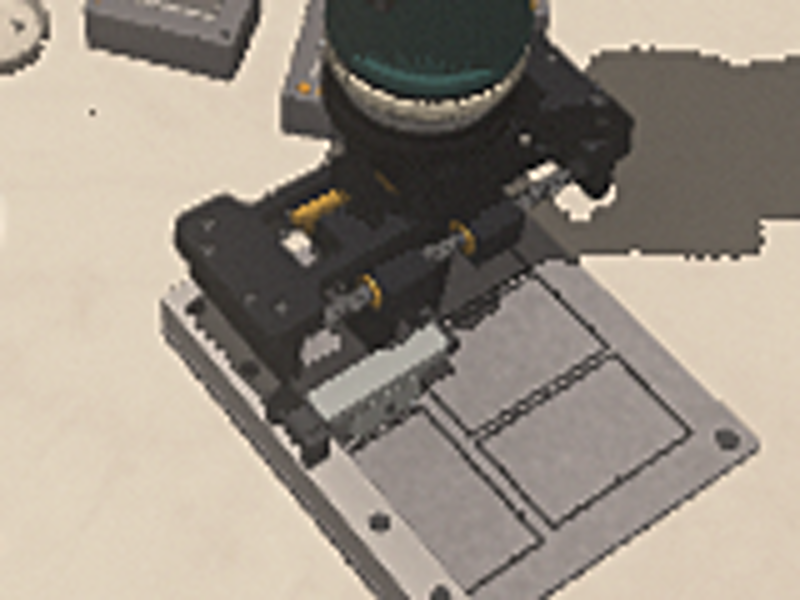

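The crop shows the leaf lying out over the slab (355–450, 330–440). I'll release the handle, back off and check that it's level.

>>> drive_tool(series=[[[0, 0, 0], [0, 0, 0], -0.32], [[0, 0, 0], [0, 0, 0], -0.32], [[0, 0, 0], [0, 0, 0], -0.32], [[0, 0, 0], [0, 0, -10], -0.32], [[0, 0, 0], [0, 0, -20], -0.32]])

```text
clock: 5.72
position: [476.8, 292.0, 47.7]
ee_rot: [-179.8, -0.2, 160.1]
ft_force: [-0.3, -0.6, 0.6]
width: 30.0
finger_force: 0.0
```

>>> drive_tool(series=[[[0, 0, 0], [0, 0, -25], -1], [[0, 0, 0], [0, 0, -5], -1], [[0, 0, 0], [0, 0, 0], -1], [[0, 0, 0], [0, 0, 0], -1], [[0, 0, 0], [0, 0, 0], -1]])

```text
clock: 6.13
position: [478.2, 292.6, 78.4]
ee_rot: [-179.9, -0.1, 160.1]
ft_force: [-0.4, 1.0, -1.0]
width: 0.5
finger_force: 0.0
```

```bash
cat >> h.py <<'E'
def slabpts(p):
    w=cloud(p);a=np.radians(YAW);e=w[...,:2]-C
    return np.stack([np.cos(a)*e[...,0]+np.sin(a)*e[...,1],-np.sin(a)*e[...,0]+np.cos(a)*e[...,1],w[...,2]],-1).reshape(-1,3)
E
python3 -c "
from h import *
plan(S2W(18,-37),50,160.1)
for n in('scene','top'):
    l=slabpts(shot(n))
    for x in range(10,80,8):
        k=l[(abs(l[:,0]-x)<4)&(abs(l[:,1]+6)<12)&(l[:,2]>35)&(l[:,2]<70)]
        if len(k)>3: print(n,x,len(k),np.percentile(k[:,2],[20,50,90]).round(1),np.percentile(k[:,1],[3,97]).round(1))
"
```

```text
pos [478.2 292.6  78.4] rot [-1.799e+02 -1.000e-01  1.601e+02] w 0.5 F [-0.4  1.  -1. ] t 6.1
 slab 17.4 -35.3
 turn [-0.001 -0.001 -0.   ] then shift [-1.7  0.6 28.4] or shift first [-1.7  0.6 28.4] rows 1.0
scene 10 6 [46.7 47.1 47.7] [-12.8   1. ]
scene 18 32 [46.7 48.9 50.7] [-17.7   1.6]
scene 26 31 [45.7 49.3 50.6] [-13.7   1.8]
scene 34 32 [45.7 49.5 50.3] [-12.5   2. ]
scene 42 35 [45.7 48.7 50.1] [-13.1   1.9]
scene 50 34 [44.7 48.5 50.2] [-12.    1.9]
scene 58 30 [46.5 48.5 50.4] [-13.3   2. ]
scene 66 29 [45.6 48.5 50. ] [-12.5   1.4]
scene 74 34 [46.7 48.4 50.8] [-13.3   2.2]
top 10 4 [44.3 46.7 49.8] [-8.5 -1.1]
top 18 14 [49.1 49.8 51.9] [-14.6  -3. ]
top 26 4 [48.5 49.4 51.9] [-12.7  -8. ]
top 74 6 [47.8 48.8 49.1] [-1.3  2.4]
```

>>> drive_tool(series=[[[0, 0, 0], [-1, 0, 15], -1], [[0, 0, 0], [0, 0, 10], -1], [[0, 0, 0], [0, 0, 5], -1], [[0, 0, 0], [0, 0, 1], -1], [[0, 0, 0], [0, 0, 0], -1]])

```text
clock: 6.65
position: [478.7, 291.8, 48.1]
ee_rot: [-179.8, -0.2, 160.1]
ft_force: [-3.0, -3.5, 6.6]
width: 0.6
finger_force: 3.5
```

>>> drive_tool(series=[[[0, 0, 0], [0, 0, 0.5], -1], [[0, 0, 0], [0, 0, 0.5], -1], [[0, 0, 0], [0, 0, 0.5], -1], [[0, 0, 0], [0, 0, 0], -1]])

```text
clock: 6.98
position: [478.8, 291.8, 47.8]
ee_rot: [-179.8, -0.1, 160.1]
ft_force: [-7.0, -4.1, 14.1]
width: 0.4
finger_force: 7.3
```

Hard contact at 47.8 mm with 14 N on the handle, so the stop is fully down. Going for the module at (554,78).

>>> drive_tool(series=[[[0, 0, 0.104], [0, 0, -20], -0.09], [[0, 0, 0.104], [0, 0, -25], -0.09], [[0, 0, 0.104], [0, 0, -25], -0.09], [[0, 0, 0.104], [0, 0, -25], -0.09], [[0, 0, 0.104], [0, 0, -25], -0.09]])

```text
clock: 7.4
position: [479.4, 292.3, 167.0]
ee_rot: [-179.9, -0.0, 130.0]
ft_force: [0.4, -0.0, -0.6]
width: 31.2
finger_force: 0.0
```

```bash
python3 -c "
from h import *
plan([554.2,78.5],100,130.3); modules()
"
```

```text
pos [479.4 292.3 167. ] rot [-179.9   -0.   130. ] w 31.2 F [ 0.4 -0.  -0.6] t 7.4
 slab 17.5 -36.5
 turn [-0.002 -0.    -0.006] then shift [-211.4  -81.2   67. ] or shift first [-211.9  -79.9   67.1] rows 6.0
top 0.8 [134. 127. 126.] case [553.9  78.3] [81.1 49.9] 129.9 sink [554.   78.1] [50.3 18.2] 131.9 mean [553.6  78.7  52.6]
top 0.7 [87. 81. 78.] case [581.6 170.8] [79.1 50.6] 111.3 sink [585.5 159.1] [23.  19.9] 113.9 mean [586.8 157.8  51.5]
top 0.65 [133. 126. 124.] case [673.6 191.3] [82.5 48.5] 19.6 sink [672.4 191.8] [49.5 20.3] 16.0 mean [673.5 191.8  51.4]
top 0.56 [189.  106.5   0. ] case [679.4 505.8] [80.2 51.4] 65.2 sink [679.3 506.3] [50.4 20.7] 64.6 mean [678.8 505.6  51.6]
scene 0.71 [153. 144. 139.] case [458.  341.5] [200.2  88.7] 160.4 sink [479.7 333.7] [91.  57.1] 76.0 mean [467.7 335.2  48.8]
scene 0.6 [181.  93.  46.] case [679.4 507.7] [79.5 50. ] 63.7 sink [680.2 507.2] [49.4 22.1] 63.9 mean [679.4 508.1  51.7]
scene 0.58 [108. 101.  87.] case [671.6 204.6] [84.3 45.4] 0.7 sink [686.8 196.2] [23.3 22.1] 110.8 mean [686.8 198.7  51.6]
```

>>> drive_tool(series=[[[0, 0, 0], [-35.3, -13.4, 0], -0.09], [[0, 0, 0], [-35.3, -13.4, 0], -0.09], [[0, 0, 0], [-35.3, -13.4, 0], -0.09], [[0, 0, 0], [-35.3, -13.4, 0], -0.09], [[0, 0, 0], [-35.3, -13.3, 0], -0.09]])

```text
clock: 8.02
position: [541.7, 113.0, 164.1]
ee_rot: [-179.8, -0.1, 130.4]
ft_force: [-0.3, 0.6, 0.1]
width: 40.2
finger_force: 0.0
```

>>> drive_tool(series=[[[0, 0, 0], [-28, -10, 15], -0.09], [[0, 0, 0], [-7.5, -3.2, 25], -0.09], [[0, 0, 0], [0, 0, 25], -0.09], [[0, 0, 0], [0, 0, 0], -0.09], [[0, 0, 0], [0, 0, 0], -0.09]])

```text
clock: 8.43
position: [552.8, 78.6, 98.3]
ee_rot: [-179.6, -0.3, 130.3]
ft_force: [0.4, 0.1, -0.2]
width: 40.1
finger_force: 0.0
```

>>> drive_tool(series=[[[0, 0, 0], [0, 0, 0], -0.09], [[0, 0, 0], [0, 0, 0], -0.09], [[0, 0, 0], [0, 0, 0], -0.09]])

```text
clock: 8.68
position: [557.1, 79.8, 103.5]
ee_rot: [179.9, 0.1, 130.3]
ft_force: [-0.6, -0.0, -0.3]
width: 40.0
finger_force: 0.0
```

```bash
python3 -c "
from h import *
plan([554.2,78.5],33,130.3)
p=shot('scene');u=proj(p,[[554,78,50]])[0].astype(int);save(p,'h3.png',(u[0]-50,u[1]-50,100,75),6)
"
```

```text
pos [557.1  79.8 103.5] rot [1.799e+02 1.000e-01 1.303e+02] w 40.0 F [-0.6 -0.  -0.3] t 8.7
 slab -155.8 -181.9
 turn [0.002 0.001 0.001] then shift [ 0.9 -3.1 70.5] or shift first [ 1.  -3.2 70.5] rows 2.0
```

View pics/h3.png

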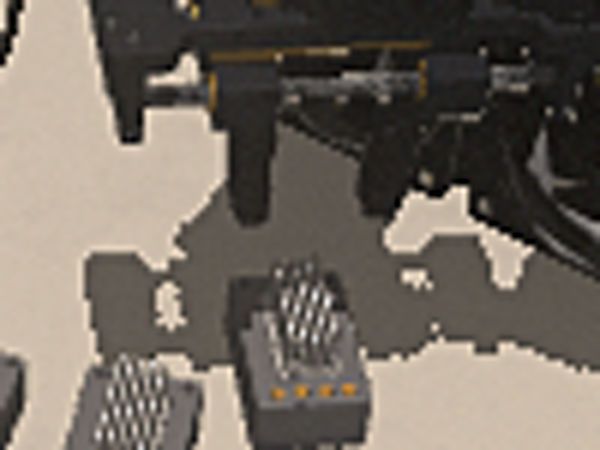

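The fingers straddle the grey module's sink, at about (300,310). Descending and gripping.

>>> drive_tool(series=[[[0, 0, 0], [0, -1.5, 15], -0.09], [[0, 0, 0], [0, 0, 20], -0.09], [[0, 0, 0], [0, 0, 18], -0.09], [[0, 0, 0], [0, 0, 10], -0.09], [[0, 0, 0], [0, 0, 5], -0.09]])

```text
clock: 9.15
position: [554.1, 78.4, 33.0]
ee_rot: [-179.9, -0.0, 130.3]
ft_force: [0.0, 0.6, -0.7]
width: 40.2
finger_force: 0.0
```

>>> drive_tool(series=[[[0, 0, 0], [0, 0, 0], -1], [[0, 0, 0], [0, 0, 0], -1], [[0, 0, 0], [0, 0, 0], -1], [[0, 0, 0], [0, 0, 0], -1], [[0, 0, 0], [0, 0, 0], -1]])

```text
clock: 9.57
position: [555.9, 78.2, 35.2]
ee_rot: [179.9, 0.1, 130.3]
ft_force: [-0.3, -0.2, 2.7]
width: 19.8
finger_force: 30.0
```

>>> drive_tool(series=[[[0, 0, 0], [0, 0, -10], -1], [[0, 0, 0], [0, 0, -20], -1], [[0, 0, 0], [0, 0, -20], -1], [[0, 0, 0], [0, 0, -10], -1]])

```text
clock: 9.9
position: [556.2, 78.3, 96.8]
ee_rot: [179.8, 0.1, 130.3]
ft_force: [1.2, 0.6, -2.2]
width: 19.8
finger_force: 30.0
```

```bash
python3 -c "
from h import *
plan(S2W(45,52),100,160.1)
"
```

```text
pos [556.2  78.3  96.8] rot [1.798e+02 1.000e-01 1.303e+02] w 19.8 F [ 1.2  0.6 -2.2] t 9.9
 slab -157.5 -181.6
 turn [ 0.002  0.003 -0.521] then shift [233.6 202.5  -3.2] or shift first [303.4  59.5  -3.6] rows 8.0
```

>>> drive_tool(series=[[[0, 0, -0.104], [0, 0, -5], -1], [[0, 0, -0.104], [0, 0, -5], -1], [[0, 0, -0.104], [0, 0, -5], -1], [[0, 0, -0.104], [0, 0, -5], -1], [[0, 0, -0.104], [0, 0, 0], -1]])

```text
clock: 10.32
position: [555.6, 78.3, 115.4]
ee_rot: [179.9, 0.1, 160.4]
ft_force: [0.0, -0.1, -1.6]
width: 19.7
finger_force: 30.0
```

>>> drive_tool(series=[[[0, 0, 0], [20, 17, 0], -1], [[0, 0, 0], [29, 25, 0], -1], [[0, 0, 0], [29, 25, 0], -1], [[0, 0, 0], [29, 25, 0], -1], [[0, 0, 0], [29, 25, 0], -1]])

```text
clock: 10.73
position: [465.9, 235.5, 114.2]
ee_rot: [180.0, 0.0, 160.0]
ft_force: [0.1, 0.5, -1.6]
width: 19.6
finger_force: 30.0
```

>>> drive_tool(series=[[[0, 0, 0], [29, 25, 0], -1], [[0, 0, 0], [29, 25, 0], -1], [[0, 0, 0], [25, 22, 0], -1], [[0, 0, 0], [15, 9, 0], -1], [[0, 0, 0], [0, 0, 0], -1]])

```text
clock: 11.15
position: [400.2, 346.7, 114.2]
ee_rot: [180.0, -0.1, 160.3]
ft_force: [-0.0, -0.2, -2.5]
width: 19.7
finger_force: 30.0
```

>>> drive_tool(series=[[[0, 0, 0], [0, 0, 0], -1], [[0, 0, 0], [0, 0, 0], -1], [[0, 0, 0], [0, 0, 0], -1]])

```text
clock: 11.4
position: [403.0, 343.2, 114.0]
ee_rot: [-180.0, 0.0, 160.0]
ft_force: [0.6, 0.2, -2.5]
width: 19.7
finger_force: 30.0
```

```bash
python3 -c "
from h import *
plan(S2W(45,52),45,160.1)
"
```

```text
pos [403.  343.2 114. ] rot [-180.    0.  160.] w 19.7 F [ 0.6  0.2 -2.5] t 11.4
 slab 39.4 52.7
 turn [-0.     0.    -0.002] then shift [-0.7  5.6 69. ] or shift first [-0.6  5.6 69. ] rows 2.0
```

>>> drive_tool(series=[[[0, 0, 0], [0, 0, 20], -1], [[0, 0, 0], [0, 3, 25], -1], [[0, 0, 0], [0, 0, 17], -1], [[0, 0, 0], [0, 0, 5], -1], [[0, 0, 0], [0, 0, 0], -1]])

```text
clock: 11.82
position: [402.7, 344.9, 45.2]
ee_rot: [-179.8, -0.1, 160.0]
ft_force: [0.7, 0.3, -1.7]
width: 19.6
finger_force: 30.0
```

>>> drive_tool(series=[[[0, 0, 0], [0, 0, 1], -1], [[0, 0, 0], [0, 0, 1], -1], [[0, 0, 0], [0, 0, 0], -1]])

```text
clock: 12.07
position: [404.5, 347.4, 46.2]
ee_rot: [179.9, 0.1, 160.1]
ft_force: [0.3, 0.5, -0.6]
width: 19.4
finger_force: 30.0
```

```bash
python3 -c "
from h import *
plan(S2W(55,42),42,160.1)
"
```

```text
pos [404.5 347.4  46.2] rot [1.799e+02 1.000e-01 1.601e+02] w 19.4 F [ 0.3  0.5 -0.6] t 12.1
 slab 43.8 52.7
 turn [ 0.002  0.001 -0.001] then shift [-10.7  11.2   4.2] or shift first [-10.7  11.2   4.2] rows 1.0
```

>>> drive_tool(series=[[[0, 0, 0], [0, 0, 1], -1], [[0, 0, 0], [0, 0, 0.5], -1], [[0, 0, 0], [0, 0, 0], -1], [[0, 0, 0], [0, 0, 0], -1]])

```text
clock: 12.4
position: [403.5, 347.0, 43.7]
ee_rot: [180.0, 0.0, 160.1]
ft_force: [0.4, -0.5, -1.4]
width: 19.8
finger_force: 30.0
```

>>> drive_tool(series=[[[0, 0, 0], [0, 2, 0], -1], [[0, 0, 0], [0, 2, 0], -1], [[0, 0, 0], [0, 2, 0], -1], [[0, 0, 0], [0, 2, 0], -1], [[0, 0, 0], [0, 0, 0], -1]])

```text
clock: 12.82
position: [406.5, 354.9, 43.5]
ee_rot: [180.0, 0.0, 160.1]
ft_force: [0.2, -0.6, -1.3]
width: 19.8
finger_force: 30.0
```

>>> drive_tool(series=[[[0, 0, 0], [0, 1.5, 0.5], -1], [[0, 0, 0], [0, 1, 0.5], -1], [[0, 0, 0], [0, 0.5, 0], -1], [[0, 0, 0], [0, 0.5, 0], -1], [[0, 0, 0], [0, 0, 0], -1]])

```text
clock: 13.23
position: [407.2, 357.0, 43.2]
ee_rot: [-179.9, -0.0, 160.1]
ft_force: [-1.1, -4.4, 6.1]
width: 19.7
finger_force: 30.0
```

```bash
python3 -c "
from h import *
plan(S2W(55,42),42,160.1)
"
```

```text
pos [407.2 357.   43.2] rot [-179.9   -0.   160.1] w 19.7 F [-1.1 -4.4  6.1] t 13.2
 slab 53.8 53.4
 turn [-0.002 -0.    -0.   ] then shift [-11.4   1.2   1.2] or shift first [-11.4   1.2   1.2] rows 1.0
```

>>> drive_tool(series=[[[0, 0, 0], [-2, 0, -0.4], -1], [[0, 0, 0], [-2, 0, 0], -1], [[0, 0, 0], [-2, 0, 0], -1], [[0, 0, 0], [-2, 0, 0], -1], [[0, 0, 0], [-1, 0, 0], -1]])

```text
clock: 13.65
position: [414.8, 354.7, 43.2]
ee_rot: [-179.9, -0.1, 160.1]
ft_force: [-6.2, 0.3, 7.4]
width: 19.8
finger_force: 30.0
```

>>> drive_tool(series=[[[0, 0, 0], [-1, 0.3, 0], -1], [[0, 0, 0], [-0.5, 0, 0], -1], [[0, 0, 0], [0, 0, 0], -1]])

```text
clock: 13.9
position: [415.7, 354.4, 43.3]
ee_rot: [-179.9, -0.2, 160.1]
ft_force: [-8.4, -1.1, 8.5]
width: 19.5
finger_force: 30.0
```

```bash
python3 -c "
from h import *
plan(S2W(55,42),42,160.1)
"
```

```text
pos [415.7 354.4  43.3] rot [-179.9   -0.2  160.1] w 19.5 F [-8.4 -1.1  8.5] t 13.9
 slab 54.3 44.5
 turn [-0.002 -0.003 -0.001] then shift [-2.5  0.7  1.3] or shift first [-2.5  0.7  1.3] rows 1.0
```

>>> drive_tool(series=[[[0, 0, 0], [0, 0, -0.6], -1], [[0, 0, 0], [-0.7, 0, 0], -1], [[0, 0, 0], [0, 0, 0], -1]])

```text
clock: 14.15
position: [417.1, 353.9, 43.3]
ee_rot: [-179.9, -0.1, 160.1]
ft_force: [-6.9, -1.2, 3.7]
width: 19.8
finger_force: 30.0
```

>>> drive_tool(series=[[[0, 0, 0], [-0.7, 0, 0], -1], [[0, 0, 0], [-0.7, 0, 0], -1], [[0, 0, 0], [0, 0, 0], -1], [[0, 0, 0], [0, 0, 0], -1]])

```text
clock: 14.48
position: [418.5, 353.4, 43.3]
ee_rot: [-179.9, -0.1, 160.1]
ft_force: [-5.9, -1.0, 3.9]
width: 19.7
finger_force: 30.0
```

```bash
python3 -c "
from h import *
plan(S2W(55,42),42,160.1)
p=shot('scene');u=proj(p,[[418,354,40]])[0].astype(int);save(p,'h4.png',(u[0]-60,u[1]-55,120,90),6)
"
```

```text
pos [418.5 353.4  43.3] rot [-1.799e+02 -1.000e-01  1.601e+02] w 19.7 F [-5.9 -1.   3.9] t 14.5
 slab 54.3 41.5
 turn [-0.001 -0.001 -0.001] then shift [0.5 0.7 1.3] or shift first [0.5 0.7 1.3] rows 1.0
```

View pics/h4.png

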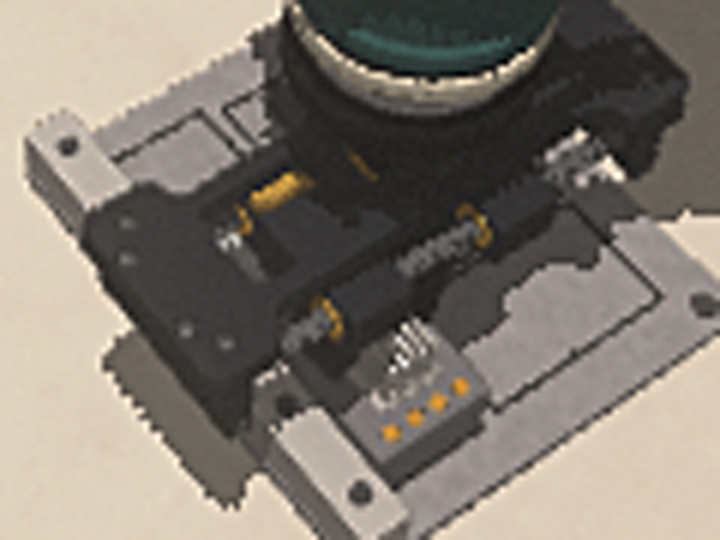

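The module lies along the fence, with its near end about where the scribed outline ends. The stop end is hidden by the gripper, so I'll slide on until the force climbs.

>>> drive_tool(series=[[[0, 0, 0], [-0.7, 0, 0], -1], [[0, 0, 0], [-0.7, 0, 0], -1], [[0, 0, 0], [0, 0, 0], -1]])

```text
clock: 14.78
position: [418.9, 353.2, 43.3]
ee_rot: [-179.9, -0.2, 160.0]
ft_force: [-9.0, 1.3, 5.6]
width: 19.8
finger_force: 30.0
```

>>> drive_tool(series=[[[0, 0, 0], [-0.7, 0, 0], -1], [[0, 0, 0], [-0.5, 0, 0], -1], [[0, 0, 0], [0, 0, 0], -1]])

```text
clock: 15.03
position: [419.0, 353.2, 43.3]
ee_rot: [-179.9, -0.3, 160.0]
ft_force: [-12.6, 2.8, 6.9]
width: 19.4
finger_force: 30.0
```

>>> drive_tool(series=[[[0, 0, 0], [0, 0.5, 0], -1], [[0, 0, 0], [0, 0.5, 0], -1], [[0, 0, 0], [0, 0, 0], -1]])

```text
clock: 15.28
position: [419.0, 353.2, 43.3]
ee_rot: [-179.8, -0.3, 160.0]
ft_force: [-13.0, -0.7, 9.5]
width: 19.7
finger_force: 30.0
```

>>> drive_tool(series=[[[0, 0, 0], [0, 0, 0], -0.35], [[0, 0, 0], [0, 0, 0], -0.35], [[0, 0, 0], [0, 0, 0], -0.35], [[0, 0, 0], [0, 0, 0], -0.35], [[0, 0, 0], [0, 0, -10], -0.35]])

```text
clock: 15.7
position: [421.3, 352.7, 51.9]
ee_rot: [-179.8, -0.1, 160.1]
ft_force: [-0.2, -0.3, -0.2]
width: 29.2
finger_force: 0.0
```

>>> drive_tool(series=[[[0, 0, 0], [0, 0, -20], -0.35], [[0, 0, 0], [0, 0, -30], -0.35], [[0, 0, 0], [-20, 0, -20], -0.35], [[0, 0, 0], [-38, -10, 0], -0.35], [[0, 0, 0], [-20, -25, 0], -0.35]])

```text
clock: 16.12
position: [489.1, 296.4, 127.8]
ee_rot: [179.6, 0.4, 160.2]
ft_force: [1.1, -0.3, -0.2]
width: 28.9
finger_force: 0.0
```

```bash
cat >> h.py <<'E'
def a_check(x0,y0,hx=32,hy=47):
    for n in("top","scene"):
        l=slabpts(shot(n))
        k=l[(abs(l[:,0]-x0)<hx)&(abs(l[:,1]-y0)<hy)&(l[:,2]>35)&(l[:,2]<64)]
        c=k[(k[:,2]<41)];s=k[k[:,2]>53]
        if len(s)>10 and len(c)>10: print(n,"case",*rect(clean(c)),"sink",*rect(clean(s)),"z",np.median(c[:,2]).round(1),np.median(s[:,2]).round(1))
E
python3 -c "
from h import *
plan(S2W(18,-37),100,160.1)
a_check(54,42)
"
```

```text
pos [489.1 296.4 127.8] rot [179.6   0.4 160.2] w 28.9 F [ 1.1 -0.3 -0.2] t 16.1
 slab 24.7 -44.2
 turn [0.008 0.007 0.002] then shift [ 7.2 -6.7 27.8] or shift first [ 7.4 -6.9 27.7] rows 1.0
top case [57.7 42.9] [79.3 56.2] 90.3 sink [54.4 42.5] [49.1 20. ] 89.6 z 38.5 60.2
scene case [57.6 41.5] [82.2 54.4] 89.7 sink [55.2 41.7] [50.3 21. ] 89.0 z 38.5 59.6
```

Module gauged: sink centre at (54.8, 42), yaw within 0.5°. Now the handle again.

>>> drive_tool(series=[[[0, 0, 0], [0, 0, 0], -0.32], [[0, 0, 0], [0, 0, 0], -0.32], [[0, 0, 0], [0, 0, 0], -0.32], [[0, 0, 0], [0, 0, 0], -0.32], [[0, 0, 0], [0, 0, 0], -0.32]])

```text
clock: 16.63
position: [482.9, 295.0, 123.3]
ee_rot: [-180.0, -0.0, 160.1]
ft_force: [-0.3, 0.0, 0.6]
width: 30.3
finger_force: 0.0
```

```bash
python3 -c "
from h import *
plan(S2W(17.5,-37),23,160.1)
"
```

```text
pos [482.9 295.  123.3] rot [-180.    -0.   160.1] w 30.3 F [-0.3  0.   0.6] t 16.6
 slab 21.3 -38.9
 turn [-0.    -0.     0.001] then shift [  1.9  -3.8 100.3] or shift first [  1.8  -3.7 100.3] rows 3.0
```

>>> drive_tool(series=[[[0, 0, 0], [1.9, -3.7, 15], -0.32], [[0, 0, 0], [0, 0, 20], -0.32], [[0, 0, 0], [0, 0, 12], -0.32], [[0, 0, 0], [0, 0, 3], -0.32], [[0, 0, 0], [0, 0, 0], -0.32]])

```text
clock: 17.05
position: [479.2, 291.1, 72.0]
ee_rot: [-179.9, -0.1, 160.1]
ft_force: [0.6, -0.4, -0.2]
width: 30.2
finger_force: 0.0
```

>>> drive_tool(series=[[[0, 0, 0], [0, 0, 12], -0.32], [[0, 0, 0], [0, 0, 15], -0.32], [[0, 0, 0], [0, 0, 15], -0.32], [[0, 0, 0], [0, 0, 8], -0.32], [[0, 0, 0], [0, 0, 0], -0.32]])

```text
clock: 17.47
position: [479.3, 290.7, 21.6]
ee_rot: [-179.9, -0.1, 160.1]
ft_force: [-0.4, 0.2, -1.0]
width: 30.1
finger_force: 0.0
```

>>> drive_tool(series=[[[0, 0, 0], [0, 0, 0], -1], [[0, 0, 0], [0, 0, 0], -1], [[0, 0, 0], [0, 0, 0], -1], [[0, 0, 0], [0, 0, 0], -1], [[0, 0, 0], [0, 0, 0], -1]])

```text
clock: 17.88
position: [481.1, 291.4, 24.4]
ee_rot: [180.0, 0.1, 160.1]
ft_force: [-0.2, -2.9, 2.9]
width: 10.4
finger_force: 29.8
```

>>> drive_tool(series=[[[0, 0, 0], [0, 2.2, -17.8], -1], [[0, 0, 0], [0, 6.6, -16.7], -1], [[0, 0, 0], [0, 10.5, -14.6], -1], [[0, 0, 0], [0, 13.8, -11.5], -1], [[0, 0, 0], [0, 16.2, -7.7], -1]])

```text
clock: 18.3
position: [497.1, 337.9, 89.5]
ee_rot: [-180.0, 0.0, 160.1]
ft_force: [8.0, -0.7, -21.2]
width: 10.0
finger_force: 31.4
```

>>> drive_tool(series=[[[0, 0, 0], [0, 17.6, -3.5], -1], [[0, 0, 0], [0, 17.9, 1], -1], [[0, 0, 0], [0, 17.1, 5.4], -1], [[0, 0, 0], [0, 15.3, 9.5], -1], [[0, 0, 0], [0, 0, 0], -1]])

```text
clock: 18.72
position: [519.5, 400.7, 75.6]
ee_rot: [-179.7, -0.1, 160.1]
ft_force: [2.0, -4.1, -7.1]
width: 9.4
finger_force: 30.1
```

>>> drive_tool(series=[[[0, 0, 0], [0, 8, 8], -1], [[0, 0, 0], [0, 4.4, 4.9], -1], [[0, 0, 0], [0, 1, 1.5], -1], [[0, 0, 0], [0, 1, 1.5], -1], [[0, 0, 0], [0, 0, 0], -1]])

```text
clock: 19.13
position: [523.9, 412.5, 61.9]
ee_rot: [-179.7, -0.1, 160.1]
ft_force: [-0.2, -6.0, -3.1]
width: 8.8
finger_force: 29.8
```

```bash
python3 -c "
from h import *
plan(S2W(147.7,-37),66,160.1)
"
```

```text
pos [523.9 412.5  61.9] rot [-1.797e+02 -1.000e-01  1.601e+02] w 8.8 F [-0.2 -6.  -3.1] t 19.1
 slab 145.8 -37.4
 turn [-0.006 -0.002 -0.   ] then shift [ 0.4  1.9 -4.1] or shift first [ 0.4  1.9 -4.1] rows 1.0
```

>>> drive_tool(series=[[[0, 0, 0], [0, 0, 0], -0.32], [[0, 0, 0], [0, 0, 0], -0.32], [[0, 0, 0], [0, 0, 0], -0.32], [[0, 0, 0], [0, 0, -15], -0.32], [[0, 0, 0], [0, 0, -20], -0.32]])

```text
clock: 19.55
position: [524.0, 414.6, 97.8]
ee_rot: [-179.9, -0.1, 160.1]
ft_force: [0.1, 0.5, 0.6]
width: 29.8
finger_force: 0.0
```

>>> drive_tool(series=[[[0, 0, 0], [0, 0, -15], -1], [[0, 0, 0], [0, 0, 0], -1], [[0, 0, 0], [0, 0, 0], -1], [[0, 0, 0], [0, 0, 0], -1], [[0, 0, 0], [0, 0, 0], -1]])

```text
clock: 19.97
position: [524.6, 414.7, 112.5]
ee_rot: [-179.9, -0.1, 160.1]
ft_force: [-0.2, -0.6, 0.2]
width: 0.8
finger_force: 0.0
```

```bash
python3 -c "
from h import *
plan(S2W(147.7,-37),91,160.1)
p=shot('scene')
l=slabpts(p);k=l[(l[:,0]>120)&(l[:,0]<165)&(l[:,1]<-16)&(l[:,1]>-60)&(l[:,2]>60)&(l[:,2]<100)]
print(np.percentile(k[:,0],[3,50,97]),np.percentile(k[:,2],[3,50,97]))
"
```

```text
pos [524.6 414.7 112.5] rot [-1.799e+02 -1.000e-01  1.601e+02] w 0.8 F [-0.2 -0.6  0.2] t 20.0
 slab 148.0 -37.3
 turn [-0.001 -0.001 -0.   ] then shift [ 0.3 -0.3 21.5] or shift first [ 0.3 -0.3 21.5] rows 1.0
[141.83520404 148.40360752 152.64621817] [87.08304022 91.6831208  94.91749679]
```

>>> drive_tool(series=[[[0, 0, 0], [0, 0, 12], -1], [[0, 0, 0], [0, 0, 6], -1], [[0, 0, 0], [0, 0, 2], -1], [[0, 0, 0], [0, 0, 1], -1], [[0, 0, 0], [0, 0, 0], -1]])

```text
clock: 20.43
position: [524.4, 414.5, 91.4]
ee_rot: [-179.9, -0.1, 160.1]
ft_force: [-2.2, -0.7, 1.3]
width: 0.6
finger_force: 0.8
```

>>> drive_tool(series=[[[0, 0, 0], [0, 0, 1], -1], [[0, 0, 0], [0, 0, 1], -1], [[0, 0, 0], [0, 0, 0], -1]])

```text
clock: 20.68
position: [524.6, 414.7, 91.1]
ee_rot: [-179.9, -0.1, 160.1]
ft_force: [-4.3, -3.0, 8.8]
width: 0.2
finger_force: 4.1
```

The stop is firm at its back limit: rod top 91 mm, force climbing. Next, recheck the modules, since one may have been knocked, and move to M1.

>>> drive_tool(series=[[[0, 0, -0.108], [0, 0, -10], -0.09], [[0, 0, -0.108], [0, 0, -20], -0.09], [[0, 0, -0.108], [0, 0, -20], -0.09], [[0, 0, -0.108], [0, 0, -20], -0.09], [[0, 0, -0.108], [0, 0, 0], -0.09]])

```text
clock: 21.1
position: [527.6, 416.8, 165.0]
ee_rot: [179.8, 0.4, -168.7]
ft_force: [0.4, 1.1, 0.7]
width: 31.3
finger_force: 0.0
```

>>> drive_tool(series=[[[0, 0, -0.106], [0, 0, 0], -0.09], [[0, 0, 0], [0, 0, 0], -0.09], [[0, 0, 0], [0, 0, 0], -0.09]])

```text
clock: 21.35
position: [525.1, 414.9, 159.7]
ee_rot: [-180.0, -0.0, -163.1]
ft_force: [1.1, -1.8, -0.1]
width: 40.3
finger_force: 0.0
```

```bash
python3 -c "
from h import *
plan([672.8,192],100,197);modules();a_check(54,42)
p=shot('scene')
save(p,'h5.png',(110,110,260,195),3)
"
```

```text
pos [525.1 414.9 159.7] rot [-180.    -0.  -163.1] w 40.3 F [ 1.1 -1.8 -0.1] t 21.4
 slab 148.4 -37.7
 turn [-0.    -0.001 -0.001] then shift [ -76.1 -256.4   59.7] or shift first [ -76.5 -256.3   59.7] rows 7.0
top 0.67 [145. 138. 135.] case [581.2 170.7] [80.6 50.3] 112.6 sink [581.2 171.5] [48.9 20.7] 112.0 mean [580.8 171.1  51.7]
top 0.56 [143. 136. 134.] case [672.6 191.8] [81.3 50.1] 16.9 sink [673.1 191.5] [49.9 21.2] 16.4 mean [672.4 191.8  51.5]
scene 0.75 [124. 118. 110.] case [582.  172.9] [79.2 50.1] 111.7 sink [582.4 171.8] [51.3 20.2] 112.1 mean [581.3 173.7  51.6]
scene 0.66 [130. 123. 118.] case [416.4 359.5] [89.3 59. ] 162.0 sink [418.2 354.4] [49.9 21.6] 158.6 mean [417.2 357.7  55.9]
scene 0.65 [160. 150. 146.] case [466.5 357.1] [199.4  80.2] 168.4 sink [446.9 362.7] [89.9 28.9] 31.6 mean [461.4 373.4  53. ]
scene 0.56 [193.  99.  48.] case [680.  507.4] [79.2 50.8] 64.2 sink [680.4 507.2] [49.5 21.9] 65.2 mean [679.2 507.7  51.8]
scene case [55.6 42.2] [80.8 50.7] 91.5 sink [55.3 41.9] [50.5 20.9] 90.9 z 38.6 59.7
```

View pics/h5.png

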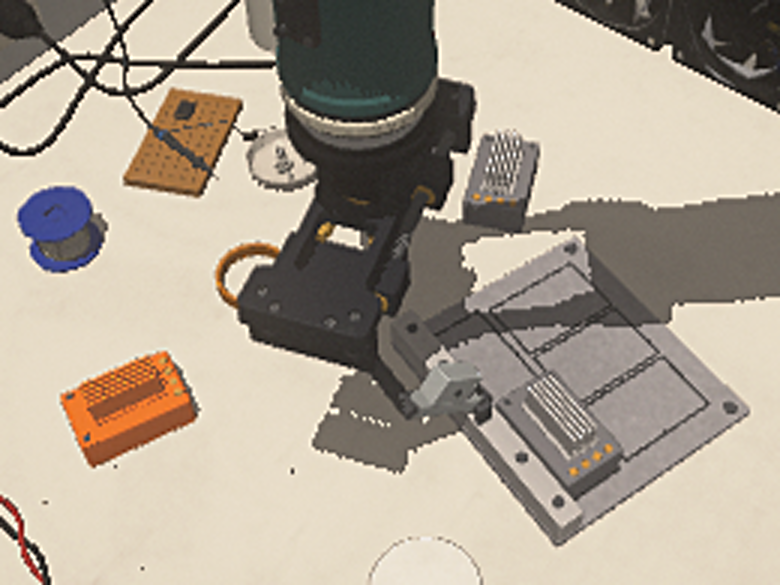

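The gauged module sits at the fence near (560,430) with the stop folded behind. The two remaining modules haven't moved. Going to M1.

>>> drive_tool(series=[[[0, 0, 0], [-11, -36.5, 0], -0.09], [[0, 0, 0], [-11, -36.5, 0], -0.09], [[0, 0, 0], [-11, -36.5, 0], -0.09], [[0, 0, 0], [-11, -36.5, 0], -0.09], [[0, 0, 0], [-11, -36.5, 0], -0.09]])

```text
clock: 22.12
position: [632.2, 255.5, 160.5]
ee_rot: [180.0, 0.0, -162.9]
ft_force: [0.1, 0.1, -0.6]
width: 40.0
finger_force: 0.0
```

>>> drive_tool(series=[[[0, 0, 0], [-11, -36.5, 0], -0.09], [[0, 0, 0], [-7, -24, 10], -0.09], [[0, 0, 0], [-3, -12.5, 20], -0.09], [[0, 0, 0], [0, 0, 20], -0.09], [[0, 0, 0], [0, 0, 10], -0.09]])

```text
clock: 22.53
position: [672.2, 191.5, 97.7]
ee_rot: [180.0, -0.2, -163.1]
ft_force: [-0.7, 0.3, -0.4]
width: 40.3
finger_force: 0.0
```

>>> drive_tool(series=[[[0, 0, 0], [0, 0, 0], -0.09], [[0, 0, 0], [0, 0, 0], -0.09], [[0, 0, 0], [0, 0, 0], -0.09], [[0, 0, 0], [0, 0, 0], -0.09]])

```text
clock: 22.87
position: [673.9, 194.2, 102.2]
ee_rot: [-180.0, 0.2, -162.9]
ft_force: [0.6, 0.2, -0.3]
width: 40.0
finger_force: 0.0
```

```bash
python3 -c "
from h import *
plan([672.8,192],33,197)
"
```

```text
pos [673.9 194.2 102.2] rot [-180.     0.2 -162.9] w 40.0 F [ 0.6  0.2 -0.3] t 22.9
 slab -8.4 -252.7
 turn [-0.     0.003  0.002] then shift [ 1.7 -1.8 69.2] or shift first [ 1.9 -1.8 69.2] rows 2.0
```

>>> drive_tool(series=[[[0, 0, 0], [0.8, -0.8, 15], -0.09], [[0, 0, 0], [0, 0, 20], -0.09], [[0, 0, 0], [0, 0, 18], -0.09], [[0, 0, 0], [0, 0, 10], -0.09], [[0, 0, 0], [0, 0, 5], -0.09]])

```text
clock: 23.28
position: [670.8, 192.1, 30.3]
ee_rot: [180.0, -0.2, -162.9]
ft_force: [-10.2, -1.9, 34.4]
width: 39.8
finger_force: 19.1
```

>>> drive_tool(series=[[[0, 0, 0], [0, 0, 0], -1], [[0, 0, 0], [0, 0, 0], -1], [[0, 0, 0], [0, 0, 0], -1], [[0, 0, 0], [0, 0, 0], -1], [[0, 0, 0], [0, 0, 0], -1]])

```text
clock: 23.7
position: [673.3, 192.3, 33.3]
ee_rot: [-180.0, 0.1, -162.9]
ft_force: [1.0, -0.5, 1.3]
width: 19.9
finger_force: 30.0
```

>>> drive_tool(series=[[[0, 0, 0], [0, 0, -10], -1], [[0, 0, 0], [0, 0, -20], -1], [[0, 0, 0], [0, 0, -25], -1], [[0, 0, 0], [0, 0, -25], -1], [[0, 0, 0], [0, 0, -15], -1]])

```text
clock: 24.12
position: [673.5, 192.6, 130.9]
ee_rot: [-180.0, 0.2, -162.9]
ft_force: [0.8, 0.5, -1.7]
width: 20.0
finger_force: 30.0
```

>>> drive_tool(series=[[[0, 0, 0.108], [0, 0, 0], -1], [[0, 0, 0.108], [0, 0, 0], -1], [[0, 0, 0.108], [0, 0, 0], -1], [[0, 0, 0.108], [0, 0, 0], -1], [[0, 0, 0.108], [0, 0, 0], -1]])

```text
clock: 24.53
position: [672.0, 192.2, 127.4]
ee_rot: [-180.0, -0.0, 165.8]
ft_force: [0.1, -0.4, -2.7]
width: 19.9
finger_force: 30.0
```

>>> drive_tool(series=[[[0, 0, 0.106], [0, 0, 0], -1], [[0, 0, 0], [0, 0, 0], -1]])

```text
clock: 24.7
position: [672.1, 192.2, 127.3]
ee_rot: [-180.0, -0.0, 159.9]
ft_force: [-0.5, 0.3, -2.3]
width: 19.9
finger_force: 30.0
```

```bash
python3 -c "
from h import *
plan(S2W(52.5,-42.5),60,160.1)
"
```

```text
pos [672.1 192.2 127.3] rot [-180.    -0.   159.9] w 19.9 F [-0.5  0.3 -2.3] t 24.7
 slab -10.9 -251.7
 turn [-0.    -0.001 -0.003] then shift [209.2  63.4  67.3] or shift first [209.4  62.8  67.5] rows 6.0
```

>>> drive_tool(series=[[[0, 0, -0.003], [25, 7, 0], -1], [[0, 0, 0], [38, 10, 0], -1], [[0, 0, 0], [38, 10, 0], -1], [[0, 0, 0], [38, 10, 0], -1], [[0, 0, 0], [35, 10, 0], -1]])

```text
clock: 25.12
position: [522.5, 295.9, 127.3]
ee_rot: [-180.0, -0.0, 160.4]
ft_force: [0.1, 1.4, -1.9]
width: 19.9
finger_force: 30.0
```

>>> drive_tool(series=[[[0, 0, 0], [23, 7, 0], -1], [[0, 0, 0], [12, 3, 10], -1], [[0, 0, 0], [0, 0, 20], -1], [[0, 0, 0], [0, 0, 20], -1], [[0, 0, 0], [0, 0, 10], -1]])

```text
clock: 25.53
position: [493.6, 315.8, 64.9]
ee_rot: [-179.8, -0.1, 160.4]
ft_force: [-1.4, -0.6, -3.1]
width: 19.8
finger_force: 30.0
```

>>> drive_tool(series=[[[0, 0, 0], [0, 0, 0], -1], [[0, 0, 0], [0, 0, 0], -1], [[0, 0, 0], [0, 0, 0], -1], [[0, 0, 0], [0, 0, 0], -1]])

```text
clock: 25.87
position: [496.5, 316.9, 68.8]
ee_rot: [179.9, 0.1, 160.2]
ft_force: [-0.1, 0.1, -2.1]
width: 20.0
finger_force: 30.0
```

```bash
python3 -c "
from h import *
plan(S2W(49,-42.5),45,160.1)
for n in('scene','top'):
    l=slabpts(shot(n))
    k=l[(l[:,0]>-5)&(l[:,0]<78)&(l[:,1]<-1)&(l[:,1]>-100)&(l[:,2]>35)&(l[:,2]<85)]
    print(n,len(k)); 
    zs=np.median(k[:,2])
    print(np.percentile(k[:,2],[5,20,50,80]).round(), rect(clean(k)))
    c=k[(k[:,2]<56)]
    print('low part y range',np.percentile(c[:,1],[1,3,97,99]).round(1),'x',np.percentile(c[:,0],[1,99]).round(1),'z',np.percentile(c[:,2],[5,50,95]).round())
"
```

```text
pos [496.5 316.9  68.8] rot [1.799e+02 1.000e-01 1.602e+02] w 20.0 F [-0.1  0.1 -2.1] t 25.9
 slab 46.5 -44.2
 turn [0.002 0.002 0.002] then shift [ 1.7  2.5 23.8] or shift first [ 1.7  2.4 23.8] rows 1.0
scene 629
[42. 52. 66. 68.] (array([ 48.3, -41.2]), array([76.6, 50.4]), 91.4)
low part y range [-75.1 -71.5  -4.   -3.7] x [25.8 73.1] z [40. 47. 55.]
top 102
[57. 64. 67. 69.] (array([ 43.5, -13. ]), array([43.5, 19.6]), 0.4)
low part y range [-15.2 -14.4  -3.4  -3.4] x [21.7 36.5] z [42. 47. 53.]
```

>>> drive_tool(series=[[[0, 0, 0], [1, 2, 10], -1], [[0, 0, 0], [0, 0, 8], -1], [[0, 0, 0], [0, 0, 4], -1], [[0, 0, 0], [0, 0, 1.5], -1], [[0, 0, 0], [0, 0, 0], -1]])

```text
clock: 26.38
position: [494.0, 318.3, 42.7]
ee_rot: [-179.9, -0.1, 160.3]
ft_force: [-0.6, 0.3, -2.4]
width: 19.5
finger_force: 30.0
```

>>> drive_tool(series=[[[0, 0, 0], [0, 0, 1], -1], [[0, 0, 0], [0, 0, 0.5], -1], [[0, 0, 0], [0, 0, 0], -1]])

```text
clock: 26.63
position: [495.0, 318.9, 42.6]
ee_rot: [180.0, 0.0, 160.2]
ft_force: [-0.7, -0.6, -2.0]
width: 19.7
finger_force: 30.0
```

>>> drive_tool(series=[[[0, 0, 0], [0, 1.5, 0.5], -1], [[0, 0, 0], [0, 1.5, 0.5], -1], [[0, 0, 0], [0, 0, 0], -1]])

```text
clock: 26.88
position: [496.1, 322.0, 41.6]
ee_rot: [180.0, 0.0, 160.2]
ft_force: [-0.5, -0.3, -1.9]
width: 19.4
finger_force: 30.0
```

```bash
python3 -c "
from h import *
plan(S2W(54.3,-42.5),42,160.1)
l=slabpts(shot('scene'))
for lo,hi in((20,85),(-90,-1)):
    k=l[(l[:,0]>28)&(l[:,0]<76)&(l[:,1]<hi)&(l[:,1]>lo)&(l[:,2]>36.3)&(l[:,2]<41)]
    print(len(k),np.percentile(k[:,1],[1,3,97,99]).round(1),np.median(k[:,2]))
k=l[(l[:,0]>28)&(l[:,0]<76)&(l[:,1]<20)&(l[:,1]>-20)&(l[:,2]>36.3)&(l[:,2]<41)]
print(np.sort(k[:,1]).round(1)[::4])
"
```

```text
pos [496.1 322.   41.6] rot [180.    0.  160.2] w 19.4 F [-0.5 -0.3 -1.9] t 26.9
 slab 51.2 -42.1
 turn [0.001 0.    0.003] then shift [-0.4  3.1 -0.4] or shift first [-0.4  3.1 -0.4] rows 1.0
282 [21.6 23.2 80.9 81.6] 38.923350309257145
222 [-75.4 -71.8  -2.5  -2. ] 39.002747929409935
[-19.6 -18.9 -17.8 -17.6 -16.8 -16.1 -15.9 -15.3 -14.9 -14.8 -14.5 -13.6
 -13.1 -12.6 -12.3 -11.6 -11.1 -11.  -10.4 -10.   -8.8  -8.5  -8.   -7.3
  -7.   -6.4  -6.2  -5.6  -5.2  -4.5  -4.2  -4.   -3.6  -3.2  -2.6  -2.
   2.3   3.3   4.    4.5   4.9   5.6   5.9   6.4   6.8   7.4   7.9   8.8
   9.9  10.7  11.7  12.9  14.5  14.9  16.7  17.7  18.8]
```

>>> drive_tool(series=[[[0, 0, 0], [-0.3, 1.5, 0.5], -1], [[0, 0, 0], [0, 1, 0], -1], [[0, 0, 0], [0, 0.5, 0], -1], [[0, 0, 0], [0, 0, 0], -1]])

```text
clock: 27.27
position: [497.4, 324.5, 41.2]
ee_rot: [180.0, 0.0, 160.3]
ft_force: [-0.8, -1.7, 1.9]
width: 20.1
finger_force: 30.0
```

>>> drive_tool(series=[[[0, 0, 0], [0, 0.5, 0.5], -1], [[0, 0, 0], [0, 0.5, 0], -1], [[0, 0, 0], [0, 0, 0], -1]])

```text
clock: 27.52
position: [497.5, 324.7, 41.2]
ee_rot: [-179.9, 0.0, 160.3]
ft_force: [-2.7, -3.7, 6.0]
width: 19.9
finger_force: 30.0
```

```bash
python3 -c "
from h import *
plan(S2W(54.3,-42.5),42,160.1)
"
```

```text
pos [497.5 324.7  41.2] rot [-179.9    0.   160.3] w 19.9 F [-2.7 -3.7  6. ] t 27.5
 slab 54.2 -42.5
 turn [-0.001  0.     0.003] then shift [-0.   0.1 -0.8] or shift first [-0.   0.1 -0.8] rows 1.0
```

>>> drive_tool(series=[[[0, 0, 0], [0, 0, 0], -0.35], [[0, 0, 0], [0, 0, 0], -0.35], [[0, 0, 0], [0, 0, 0], -0.35], [[0, 0, 0], [0, 0, 0], -0.35], [[0, 0, 0], [0, 0, -10], -0.35]])

```text
clock: 27.93
position: [495.9, 324.5, 48.6]
ee_rot: [-179.8, -0.1, 160.2]
ft_force: [-0.8, -0.6, 0.1]
width: 28.3
finger_force: 0.0
```

>>> drive_tool(series=[[[0, 0, 0], [0, 0, -20], -0.35], [[0, 0, 0], [0, 0, -30], -0.35], [[0, 0, 0.105], [0, 0, -25], -0.09], [[0, 0, 0.105], [0, 0, 0], -0.09], [[0, 0, 0.105], [0, 0, 0], -0.09]])

```text
clock: 28.35
position: [499.4, 326.6, 129.2]
ee_rot: [179.7, 0.1, 141.9]
ft_force: [-0.3, 0.0, -0.2]
width: 40.1
finger_force: 0.0
```

>>> drive_tool(series=[[[0, 0, 0.105], [0, 0, 0], -0.09], [[0, 0, 0.105], [0, 0, 0], -0.09], [[0, 0, 0.105], [0, 0, 0], -0.09], [[0, 0, 0.105], [0, 0, 0], -0.09], [[0, 0, 0.105], [0, 0, 0], -0.09]])

```text
clock: 28.77
position: [497.6, 325.5, 126.2]
ee_rot: [180.0, -0.0, 111.8]
ft_force: [-0.2, -0.3, 0.3]
width: 40.3
finger_force: 0.0
```

```bash
python3 -c "
from h import *
plan([581.4,171.8],100,112.1);modules()
"
```

```text
pos [497.6 325.5 126.2] rot [180.   -0.  111.8] w 40.3 F [-0.2 -0.3  0.3] t 28.8
 slab 55.0 -42.3
 turn [ 0.001 -0.    -0.005] then shift [-173.9   19.8   26.2] or shift first [-173.8   20.6   26.2] rows 5.0
top 0.72 [89. 83. 80.] case [581.3 170.7] [79.2 50.2] 111.8 sink [581.2 171.4] [49.4 20.7] 112.2 mean [580.6 171.4  51.6]
top 0.55 [151. 144. 140.] case [410.8 360.1] [63.7 56.1] 161.5 sink [408.2 357.1] [30.2 20.2] 160.0 mean [407.5 359.   55.6]
scene 0.73 [107. 104.  99.] case [490.1 365. ] [64.4 39.1] 144.0 sink [469.6 381.6] [33. 16.] 88.8 mean [470.4 378.9  51.9]
scene 0.66 [191.  97.  48.] case [679.7 507.8] [79.1 50.9] 64.3 sink [680.4 507.1] [49.4 21.4] 64.0 mean [679.5 508.   51.9]
scene 0.61 [129. 122. 118.] case [419.4 357.9] [92.5 57. ] 160.5 sink [418.2 354.2] [50.3 21.1] 160.7 mean [416.7 357.1  55.9]
```

>>> drive_tool(series=[[[0, 0, 0], [-25, 2.5, 0], -0.09], [[0, 0, 0], [-40, 4.5, 0], -0.09], [[0, 0, 0], [-40, 5, 0], -0.09], [[0, 0, 0], [-38, 4.5, 0], -0.09], [[0, 0, 0], [-21, 2.5, 10], -0.09]])

```text
clock: 29.38
position: [580.2, 177.9, 118.0]
ee_rot: [179.7, 0.1, 112.2]
ft_force: [0.3, 1.0, -0.0]
width: 40.0
finger_force: 0.0
```

>>> drive_tool(series=[[[0, 0, 0], [-10, 1, 10], -0.09], [[0, 0, 0], [0, 0, 5], -0.09], [[0, 0, 0], [0, 0, 0], -0.09], [[0, 0, 0], [0, 0, 0], -0.09], [[0, 0, 0], [0, 0, 0], -0.09]])

```text
clock: 29.8
position: [580.8, 173.1, 100.4]
ee_rot: [-180.0, -0.0, 112.2]
ft_force: [0.9, 0.2, 0.1]
width: 39.9
finger_force: 0.0
```

```bash
python3 -c "
from h import *
plan([581.4,171.8],34,112.1)
a_check(54,42);a_check(54,-42.5);
p=shot('scene');save(p,'h6.png',(210,170,160,120),5)
"
```

```text
pos [580.8 173.1 100.4] rot [-180.    -0.   112.2] w 39.9 F [0.9 0.2 0.1] t 29.8
 slab -60.0 -172.4
 turn [-0.    -0.     0.002] then shift [-1.4  0.1 66.4] or shift first [-1.5  0.1 66.4] rows 2.0
top case [57.6 38.9] [87.4 56.4] 90.3 sink [54.2 42.5] [49.2 20.2] 89.9 z 38.4 60.3
scene case [58.1 38.6] [87.  55.1] 90.0 sink [55.2 41.8] [50.6 21.7] 90.7 z 38.8 59.5
top case [ 57.3 -41.1] [91.2 56.4] 90.0 sink [ 54.  -41.4] [49.3 19.7] 90.0 z 38.4 60.1
scene case [ 57.2 -38.8] [87.1 54.2] 91.3 sink [ 55.3 -41.7] [50.  21.6] 89.7 z 38.6 59.3
```

View pics/h6.png

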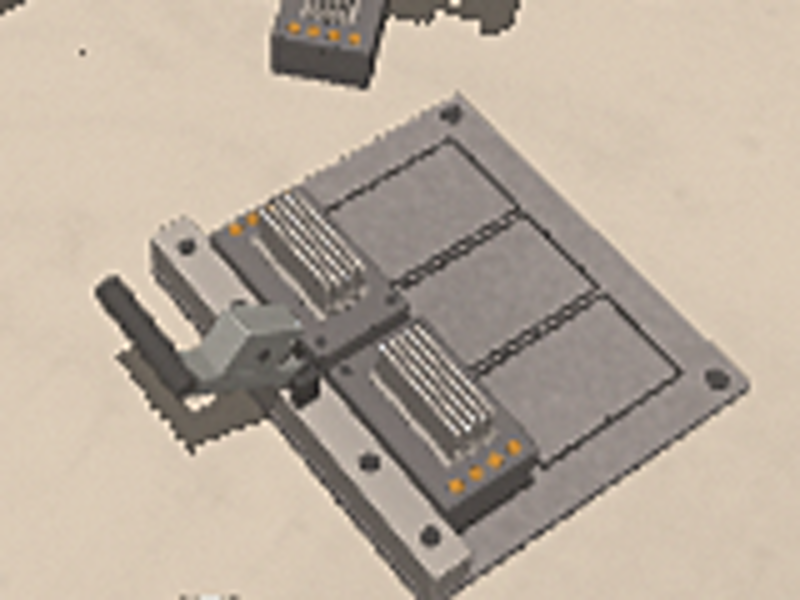

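Both fence modules sit squarely in their outlines. Grip the last one, and meanwhile measure the front-row scribes finely.

>>> drive_tool(series=[[[0, 0, 0], [-1, 0, 15], -0.09], [[0, 0, 0], [0, 0, 18], -0.09], [[0, 0, 0], [0, 0, 16], -0.09], [[0, 0, 0], [0, 0, 10], -0.09], [[0, 0, 0], [0, 0, 5], -0.09]])

```text
clock: 30.47
position: [580.7, 170.6, 34.9]
ee_rot: [-179.9, -0.0, 112.1]
ft_force: [-0.0, -0.3, -0.2]
width: 39.9
finger_force: 0.0
```

>>> drive_tool(series=[[[0, 0, 0], [0, 0, 1], -1], [[0, 0, 0], [0, 0, 1], -1], [[0, 0, 0], [0, 0, 0], -1], [[0, 0, 0], [0, 0, 0], -1], [[0, 0, 0], [0, 0, 0], -1]])

```text
clock: 30.88
position: [582.5, 170.8, 35.3]
ee_rot: [179.9, 0.0, 112.1]
ft_force: [-0.8, -0.6, -0.1]
width: 20.1
finger_force: 30.0
```

Run:
```python
from h import *
from scipy.signal import find_peaks
plan([581.4,171.8],110,70.1)
s=6
for n in("scene","top"):
    p=shot(n);g=rectify(p,C,np.radians(YAW),8,(-95,-115),(115,115),s).astype(float).mean(2)
    xa=lambda x:int((115-x)*s)
    pr=g[xa(5):xa(-45)].mean(0);pr=pr-cv2.GaussianBlur(pr[None],(0,0),40)[0]
    i,_=find_peaks(-pr,prominence=6);print(n,"y",(115-i/s).round(1),pr[i].round())
    for y0,y1 in((-35,-75),(48,30),(20,-20)):
        pr=g[:,xa(y0):xa(y1)].mean(1);i,_=find_peaks(-pr,prominence=6);print("  x @",y0,(115-i/s).round(1))
```

```text
pos [582.5 170.8  35.3] rot [179.9   0.  112.1] w 20.1 F [-0.8 -0.6 -0.1] t 30.9
 slab -61.6 -174.8
 turn [ 0.001 -0.     0.733] then shift [  0.5  -1.4 -74.7] or shift first [  1.3  -0.5 -74.7] rows 2.0
scene y [100.5  78.7  48.7  28.5  24.3   3.5 -25.5 -29.7 -51.3 -79.7 -96.8] [-71. -65.  -1. -51. -42.  -0. -47. -40.  -1. -56. -21.]
  x @ -35 [108.8  93.7  87.   82.   69.2  56.3  48.8  44.   38.2  33.3  28.5  23.8
  17.8 -58.8 -76.3]
  x @ 48 [100.5  92.8  78.3  69.   56.3  48.8  43.8  38.2  33.2  28.5  23.7  17.7
  10.5 -58.7 -76.8]
  x @ 20 [107.7 100.5  93.   83.8  69.   60.5  43.5  37.8  33.2  28.5  23.7  18.2
 -58.7 -76.7]
top y [ 97.7  79.3  49.5  26.2  -6.  -27.7 -53.5 -78.7 -98. ] [-11. -25.  -0. -26.   0. -27.  -0. -24. -16.]
  x @ -35 [102.2  92.7  80.8  65.7  60.8  56.7  51.7  43.5  29.7 -58.3 -79.7]
  x @ 48 [102.3  92.2  81.3  65.8  60.8  56.5  51.5  43.2  29.5 -58.5 -79.8]
  x @ 20 [ 91.7  81.3  76.3  56.3  51.7  45.7  30.  -58.5 -79.7]
```

>>> drive_tool(series=[[[0, 0, 0], [0, 0, -10], -1], [[0, 0, 0], [0, 0, -20], -1], [[0, 0, 0], [0, 0, -25], -1], [[0, 0, 0.105], [0, 0, -20], -1], [[0, 0, 0.105], [0, 0, 0], -1]])

```text
clock: 31.4
position: [585.3, 171.6, 115.3]
ee_rot: [179.5, -0.0, 99.8]
ft_force: [0.8, 0.8, -1.6]
width: 19.8
finger_force: 30.0
```

>>> drive_tool(series=[[[0, 0, 0.105], [0, 0, 0], -1], [[0, 0, 0.105], [0, 0, 0], -1], [[0, 0, 0.105], [0, 0, 0], -1], [[0, 0, 0.105], [0, 0, 0], -1], [[0, 0, 0.103], [0, 0, 0], -1]])

```text
clock: 31.82
position: [581.7, 170.6, 110.0]
ee_rot: [180.0, -0.0, 69.8]
ft_force: [0.7, 0.3, -1.7]
width: 19.9
finger_force: 30.0
```

```bash
python3 -c "
from h import *
plan(S2W(-19.2,-54.6),70,70.1)"
```

```text
pos [581.7 170.6 110. ] rot [180.   -0.   69.8] w 19.9 F [ 0.7  0.3 -1.7] t 31.8
 slab -62.0 -174.1
 turn [ 0.    -0.    -0.005] then shift [  42.8 -119.5   40. ] or shift first [  42.2 -119.7   40. ] rows 4.0
```

>>> drive_tool(series=[[[0, 0, -0.005], [8, -22, 0], -1], [[0, 0, 0], [12, -35, 0], -1], [[0, 0, 0], [11.5, -32, 0], -1], [[0, 0, 0], [8, -21, 5], -1], [[0, 0, 0], [3.3, -9.5, 15], -1]])

```text
clock: 32.23
position: [483.0, 253.5, 91.9]
ee_rot: [179.9, -0.2, 70.5]
ft_force: [0.6, -0.6, -0.7]
width: 19.7
finger_force: 30.0
```

>>> drive_tool(series=[[[0, 0, 0], [0, 0, 20], -1], [[0, 0, 0], [0, 0, 10], -1], [[0, 0, 0], [0, 0, 0], -1], [[0, 0, 0], [0, 0, 0], -1], [[0, 0, 0], [0, 0, 0], -1]])

```text
clock: 32.65
position: [484.8, 251.2, 60.4]
ee_rot: [179.9, -0.0, 70.4]
ft_force: [-0.3, 0.2, -0.7]
width: 19.7
finger_force: 30.0
```

```bash
python3 -c "
from h import *
plan(S2W(-19.2,-54.6),43,70.1)"
```

```text
pos [484.8 251.2  60.4] rot [179.9  -0.   70.4] w 19.7 F [-0.3  0.2 -0.7] t 32.6
 slab -19.3 -55.5
 turn [ 0.001 -0.001  0.005] then shift [ 0.1 -0.9 17.4] or shift first [ 0.1 -1.  17.4] rows 1.0
```

>>> drive_tool(series=[[[0, 0, 0.005], [0, -0.8, 8], -1], [[0, 0, 0], [0, 0, 6], -1], [[0, 0, 0], [0, 0, 2], -1], [[0, 0, 0], [0, 0, 0], -1], [[0, 0, 0], [0, 0, 0], -1]])

```text
clock: 33.07
position: [483.0, 251.3, 43.3]
ee_rot: [-180.0, 0.0, 70.1]
ft_force: [-0.1, 0.1, -1.7]
width: 20.0
finger_force: 30.0
```

```bash
python3 -c "
from h import *
plan(S2W(-19.2,-54.6),42.5,70.1)
l=slabpts(shot('scene'))
k=l[(l[:,0]>-75)&(l[:,0]<28)&(l[:,1]<-20)&(l[:,1]>-95)&(l[:,2]>37)&(l[:,2]<44)]
print(rect(clean(k)),np.median(k[:,2]),np.percentile(k[:,0],[1,99]),np.percentile(k[:,1],[1,99]))"
```

```text
pos [483.  251.3  43.3] rot [-180.     0.    70.1] w 20.0 F [-0.1  0.1 -1.7] t 33.1
 slab -19.7 -53.9
 turn [-0.  0.  0.] then shift [0.5 0.7 0.8] or shift first [0.5 0.7 0.8] rows 1.0
(array([ -9.2, -53.4]), array([60.7, 50.8]), 2.0) 39.175468537918775 [-52.15895929  20.56417326] [-76.89564179 -28.75849722]
```

>>> drive_tool(series=[[[0, 0, 0], [0.4, 0.5, 0.5], -1], [[0, 0, 0], [0, 0, 0.5], -1], [[0, 0, 0], [0, 0, 0], -1], [[0, 0, 0], [0, 0, 0], -1]])

```text
clock: 33.45
position: [483.0, 251.4, 43.3]
ee_rot: [-179.9, 0.1, 70.1]
ft_force: [-4.3, -2.1, 7.4]
width: 20.1
finger_force: 30.0
```

>>> drive_tool(series=[[[0, 0, 0], [0, 0, 0.5], -1], [[0, 0, 0], [0, 0, 0.5], -1], [[0, 0, 0], [0, 0, 0], -1]])

```text
clock: 33.7
position: [483.0, 251.4, 43.2]
ee_rot: [-179.9, 0.1, 70.1]
ft_force: [-7.2, -3.7, 14.4]
width: 19.5
finger_force: 30.0
```

>>> drive_tool(series=[[[0, 0, 0], [0, 0, -1.7], -1], [[0, 0, 0], [0, 0, -0.5], -1], [[0, 0, 0], [0, 0, 0.5], -1], [[0, 0, 0], [0, 0, 0.3], -1], [[0, 0, 0], [0, 0, 0], -1]])

```text
clock: 34.12
position: [483.9, 251.8, 43.2]
ee_rot: [180.0, -0.0, 70.1]
ft_force: [-2.4, 0.5, 4.3]
width: 19.8
finger_force: 30.0
```

>>> drive_tool(series=[[[0, 0, 0], [0, 0, 0], -0.35], [[0, 0, 0], [0, 0, 0], -0.35], [[0, 0, 0], [0, 0, 0], -0.35], [[0, 0, 0], [0, 0, 0], -0.35], [[0, 0, 0], [0, 0, -10], -0.35]])

```text
clock: 34.53
position: [481.8, 250.8, 51.0]
ee_rot: [-179.8, 0.2, 70.1]
ft_force: [0.0, -0.6, -0.5]
width: 28.9
finger_force: 0.0
```

>>> drive_tool(series=[[[0, 0, 0], [0, 0, -20], -0.35], [[0, 0, 0], [0, 0, -35], -0.35], [[0, 0, 0], [0, 0, -35], -0.35], [[0, 0, 0], [-25, 25, -20], -0.35], [[0, 0, 0], [-28, 28, 0], -0.35]])

```text
clock: 34.95
position: [519.1, 186.1, 170.1]
ee_rot: [179.5, -0.4, 70.4]
ft_force: [0.6, 1.0, 0.3]
width: 28.9
finger_force: 0.0
```

>>> drive_tool(series=[[[0, 0, 0], [-28, 28, 0], -0.35], [[0, 0, 0], [-28, 28, 0], -0.35], [[0, 0, 0], [-15, 15, 0], -0.35], [[0, 0, 0], [0, 0, 0], -0.35], [[0, 0, 0], [0, 0, 0], -0.35]])

```text
clock: 35.37
position: [558.4, 92.0, 163.4]
ee_rot: [180.0, -0.0, 70.0]
ft_force: [-0.0, 0.7, -1.1]
width: 28.4
finger_force: 0.0
```

```bash
python3 -c "
from h import *
plan(S2W(-19.2,-54.6),43,70.1)
a_check(54,42,30,42);a_check(54,-42.5,30,42);a_check(-18,-54.5,42,32)
p=shot('scene');save(p,'h7.png',(210,160,160,120),5)
p=shot('scene');l=slabpts(p)
k=l[(l[:,0]>120)&(l[:,0]<165)&(l[:,1]<-16)&(l[:,1]>-60)&(l[:,2]>60)&(l[:,2]<100)];print('handle',np.percentile(k[:,0],[3,50,97]),np.percentile(k[:,2],[3,97]))
"
```

```text
pos [558.4  92.  163.4] rot [180.  -0.  70.] w 28.4 F [-0.   0.7 -1.1] t 35.4
 slab -143.9 -178.9
 turn [ 0.    -0.001 -0.003] then shift [ 124.7 -124.3  120.4] or shift first [ 124.3 -124.7  120.4] rows 6.0
top case [56.1 42.5] [82.  54.1] 90.0 sink [54.3 42.4] [49.4 20. ] 89.6 z 38.6 60.4
scene case [55.  42.4] [80.1 50.9] 89.6 sink [55.3 41.6] [50.9 20.6] 91.1 z 38.7 59.5
top case [ 56.6 -41.6] [79.9 54.5] 90.3 sink [ 53.8 -41.7] [49.  19.8] 89.4 z 38.5 60.3
scene case [ 56.9 -42.5] [80.5 53.7] 89.5 sink [ 55.3 -42.6] [50.7 21.4] 90.0 z 38.7 59.7
top case [-19.1 -53.4] [79.5 50.2] 0.1 sink [-18.9 -53.3] [49.2 20.8] 0.8 z 38.4 59.7
scene case [-18.4 -53.5] [80.6 49.7] 179.8 sink [-18.1 -53.9] [50.1 22.1] 178.4 z 38.6 59.5
handle [142.92713704 149.59746219 153.79357894] [86.14705972 93.21021718]
```

View pics/h7.png

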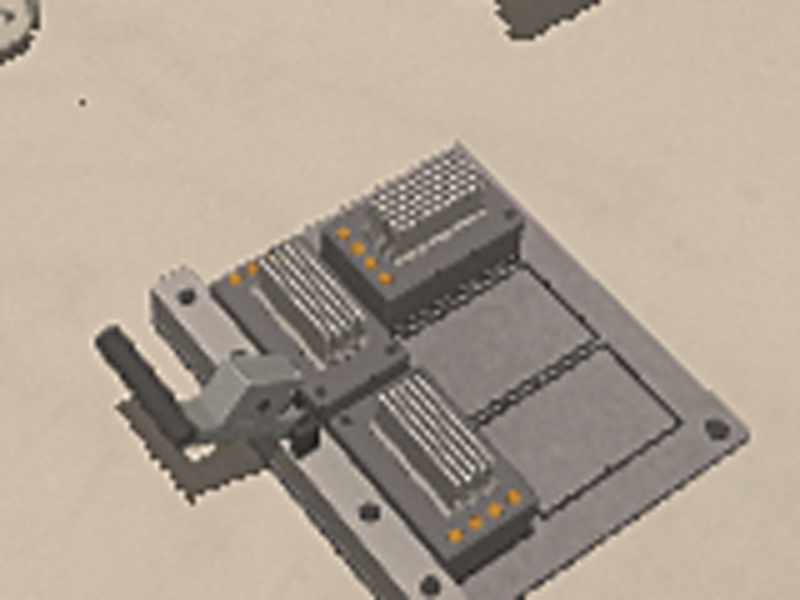

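All three modules sit in their outlines, the stop is folded fully back at its limit, and the arm is clear. Handing in.

```bash
python3 -c "
from h import *
print(r.hand_in())"
```

```text
the job is handed in; nothing more can be done
None
```

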